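Load the reagent rack in order of size

ROBOT

A 6-joint arm with a two-finger parallel gripper is mounted at the origin on a cart in front of the work surface, level with it; the furniture and walls round the work are solid. World frame = base frame: x ahead of the robot, y to its left, z up, the work surface at z = 0. Lengths are in m, angles in rad, forces in N, time in s.
With the tool pointing down it reaches from about 0.35 to 0.875 m from the base axis. Payload 4.2 kg.
Tool frame: the origin (TCP) lies at the very end of the fingers, on their centre line; the grasp point (between the pads) lies r.pinch_z behind it (r.pinch_z is the distance from the TCP to the grasp point, in m); x points along the fingers, y is the direction in which the jaws open and shut, and the axes are right-handed (so a half turn about x gives the same grasp; the last joint's range is limited). The gripper opens to 85 mm and grips with 20 to 120 N. Pads are 22 mm wide; open, the fingers measure 114 mm over their backs; the gripper's body (76 mm by 85 mm) begins 54 mm behind the grasp point. The pads swing forward as they close: fully open they stand 13 mm farther back than shut.
Start: joints at [1.394, 0.385, 0.008, 0, -1.194, -0.259], TCP at [0.264, 0.567, 0.194] pointing down, gripper open.
Joint ranges: [-3.14, 3.14], [-1.21, 2.06], [-1.07, 1.41], [-3.16, 2.05], [-2.99, -0.16], [-3.1, 3.1]. Speed limits (rad/s): [2.79, 2.79, 3.14, 3.14, 3.14, 3.14].

INTERFACE

Orientations are given as a rotation vector (axis times angle).
In Python, from bench import status, snapshot, camera_info, workorder, r gives the robot as it stands. The module is installed in compiled form; this text tells all that it offers.
- The arm moves only by the tool play_rows, never from a script. Its argument "motion" is a list of rows, each a list of 2 entries, a list of its own where there are three numbers: the shift along the world's x, y, z in mm, then the turn, a rotation vector about the world's x, y, z in degrees. In form: [[[tx, ty, tz], [rx, ry, rz]], ...]. A call has exactly 8 rows; each row is the pose to reach, as a shift and turn from the pose commanded when the call began; what a row does not reach only later rows make up. A row lasts 1/10 s, in which the tool goes at most 50 mm and 8.59 degrees, less where a joint would pass 70% of its speed; a pose out of reach is approached as far as the arm can. A call with a gripper value outside its range is refused whole. "gripper" is the gripper's target within -1 to 1 (fully open at 1, half-way at 0, shut at -1), set as the call begins (left out, the last holds). The fingers move at their own pace and stop on an object; the grip force is fixed at half the most. Time passes only in rows, so rows that repeat a pose let the fingers close, or fill a call up. It gives the time, the measured TCP pose, the force and the opening at its end, in the units of the state.
- status.observe(): the state, without advancing time (a new reading comes with each control period).
- snapshot(name): name is "side" or "top" or "wrist"; returns the picture (384x512x3 uint8, red, green, blue); there is no depth.
- camera_info(name): a dict with "K" (3x3 intrinsics, pixels), "dist_coeffs" ([k1, k2, p1, p2, k3] as OpenCV has them; the pictures are not rectified), "R" (3x3) and "t" (3): a world point X has camera coordinates R X + t. Camera axes: x right, y down, z forward; pixel columns grow to the right and rows downward; lengths in m; the calibration is good to about 2 mm. A picture is of the moment at which its call begins: read the wrist's pose just before it. camera_info takes no time and is no camera call; for the wrist camera it gives the pose at the moment of the call.
- workorder.sign_off(): hands the job in, once; it reports no verdict.
The state is a dict: "time_s": time; "joint_pos": joint angles; "joint_vel": joint speeds; "tau": joint torques, N m; "position": TCP position; "orientation": TCP orientation; "wrist_force": force on the tool from outside, world axes, zero at the start; "torque": the same for the moment, N m; "gripper_width": finger opening in m.
Only numpy, scipy, OpenCV 4.12 (cv2) and the standard library are available. Lean on these libraries where they do the work, as an engineer would, in place of code of your own. Each camera call takes 0.05 s, during which the arm holds its last target.

TASK

Put the four bottles back in the reagent rack so that they stand in a row from tallest to shortest: the tall white plastic bottle, the large blue-capped glass bottle, the medium blue-capped glass bottle and the little white-capped vial, each in the socket bored for its size, fully down and upright. Set each one down rather than letting it drop, knock none over, and leave the timer and the tape roll where they are.

Things in the scene. Friction and masses are not known exactly. Their poses are not given: they have to be found in the camera images.
- wash_bottle: Tall milky-white plastic bottle, closed, with a white cap; 215 mm high, body 91 mm diameter up to 178 mm, cap 38 mm diameter from 179 to 215 mm height; about 0.6 kg. Take it by the cap from above. Origin: centre of its underside, z up.
- bottle_large: Large clear glass bottle with a blue screw cap; 138 mm high, body 69 mm diameter up to 86 mm, solid neck and cap about 43 mm diameter from 88 to 138 mm height; about 0.32 kg. Take it by the cap from above. Origin: centre of its underside, z up.
- bottle_medium: Medium clear glass bottle with a blue screw cap, shaped like the large one but smaller; 105 mm high, body 56 mm diameter up to 66 mm, neck and cap about 35 mm diameter from 67 to 105 mm height; about 0.19 kg. Take it by the cap from above. Origin: centre of its underside, z up.
- vial: Small glass vial with a white cap; 44 mm high, body 23 mm diameter up to 27 mm, cap 18 mm diameter from 28 to 44 mm height; about 16 g. Take it by the cap from above. Origin: centre of its underside, z up.
- socket_xl: Largest of four white square socket blocks in a row on the fixed rack (grey base plate 352 x 132 mm, 8 mm high), at the left end of the row as seen from the robot; it takes the tall white bottle. Block 120 mm square, top 42 mm above the worktop, with one round pocket 100 mm wide, 28 mm deep, mouth chamfered 4 mm. Origin: centre of the pocket's floor, 14 mm above the worktop; z up, y along the row towards the largest socket, x across the row away from the robot.
- socket_large: Second largest of four white square socket blocks in a row on the fixed rack (grey base plate 352 x 132 mm, 8 mm high), 107 mm from the largest; it takes the large glass bottle. Block 94 mm square, top 38 mm above the worktop, with one round pocket 78 mm wide, 25 mm deep, mouth chamfered 4 mm. Origin: centre of the pocket's floor, 13 mm above the worktop; z up, y along the row towards the largest socket, x across the row away from the robot.
- socket_medium: Third of four white square socket blocks in a row on the fixed rack (grey base plate 352 x 132 mm, 8 mm high), 87 mm from the second; it takes the medium glass bottle. Block 80 mm square, top 35 mm above the worktop, with one round pocket 65 mm wide, 22 mm deep, mouth chamfered 4 mm. Origin: centre of the pocket's floor, 13 mm above the worktop; z up, y along the row towards the largest socket, x across the row away from the robot.
- socket_small: Smallest of four white square socket blocks in a row on the fixed rack (grey base plate 352 x 132 mm, 8 mm high), at the right end of the row, 62 mm from the third; it takes the vial. Block 44 mm square, top 27 mm above the worktop, with one round pocket 32 mm wide, 15 mm deep, mouth chamfered 4 mm. Origin: centre of the pocket's floor, 12 mm above the worktop; z up, y along the row towards the largest socket, x across the row away from the robot.
- timer: White digital bench timer lying flat, 66 x 66 x 20 mm; a bystander, not to be moved. Origin: centre of its underside.
- tape: Roll of cream label tape lying flat, 96 mm diameter, 19 mm high; a bystander, not to be moved. Origin: centre of its underside.
Mind the look-alikes: they are no part of the job. Leave any green, pink or red look-alike of the bottle_large alone.

How it is judged:
By the outcome, as a careful person would: the job done as asked, in the order asked, and still so for the second after the job is handed in, with the robot touching nothing.
It also fails if it takes over 122 s, if anything falls off the work surface, if the arm or the gripper's body presses on something with over 40 N, if the wrist force passes 120 N, or if a joint passes its speed limit or range.

## Working session

There is one attempt and no reset: what is moved stays moved. The work goes in short steps, Python scripts to look and compute and a tool call to move; the robot and the scene stay as the last step left them, time stands still between calls to the robot, and variables do not carry over. Pictures are saved under pics/ and viewed, and the job is handed in when it is done.

Besides the shell and the picture viewer there is one more tool, called after ">>>" by a JSON object that holds its "op" and its "data", one argument or row to a line. play_rows: Moves the arm, as the interface text tells. Its arguments: {"type":"object","properties":{"motion":{"type":"array","items":{"type":"array"}},"gripper":{"type":"number"}},"required":["motion"]}

```bash
mkdir -p pics
python3 - <<'E'
from bench import status, snapshot, camera_info, r
import cv2,numpy as np
print(status.observe()); print(r.pinch_z)
for n in ("top","side","wrist"):
    ci=camera_info(n); print(n,{k:np.round(v,4).tolist() for k,v in ci.items()})
    cv2.imwrite(f"pics/{n}0.png",cv2.cvtColor(snapshot(n),cv2.COLOR_RGB2BGR))
E
```

```text
{'time_s': 0.0, 'joint_pos': array([ 1.39356087e+00,  3.85547154e-01,  6.60607910e-03, -4.97981615e-04,
       -1.19400404e+00, -2.58587465e-01]), 'joint_vel': array([-0.00101139, -0.00015644,  0.0007103 , -0.00022498,  0.00078957,
        0.00053052]), 'tau': array([-1.16856478e-03, -3.92291558e+01,  1.88407052e+01,  4.18642312e+00,
       -4.61675270e-03, -5.43088859e-06]), 'position': array([0.26355801, 0.56596432, 0.19261978]), 'orientation': array([-1.9806269 ,  0.44103764,  1.98138796]), 'wrist_force': array([ 0.50222755,  0.0736078 , -0.37510984]), 'torque': array([ 0.03256206,  0.01774168, -0.01758663]), 'gripper_width': 0.08559493270141164}
0.0187
top {'K': [[449.011, 0.0, 251.0569], [0.0, 449.011, 187.894], [0.0, 0.0, 1.0]], 'dist_coeffs': [-0.0024, 0.0, 0.0, 0.0, 0.0], 'R': [[0.0007, -0.9999, -0.0137], [-0.9827, 0.0018, -0.1853], [0.1853, 0.0135, -0.9826]], 't': [0.0617, 0.5401, 1.1819]}
side {'K': [[399.378, 0.0, 257.3466], [0.0, 399.378, 192.0094], [0.0, 0.0, 1.0]], 'dist_coeffs': [-0.1394, 0.0, 0.0, 0.0, 0.0], 'R': [[0.9668, -0.2552, 0.0152], [-0.1072, -0.4589, -0.882], [0.232, 0.851, -0.471]], 't': [-0.4982, 0.1231, 1.194]}
wrist {'K': [[269.678, 0.0, 253.2396], [0.0, 269.678, 191.9831], [0.0, 0.0, 1.0]], 'dist_coeffs': [-0.0397, 0.0, 0.0, 0.0, 0.0], 'R': [[-0.4227, -0.9063, 0.002], [-0.8595, 0.4016, 0.316], [-0.2872, 0.1318, -0.9487]], 't': [0.6241, -0.0408, 0.3796]}
```

View pics/top0.png

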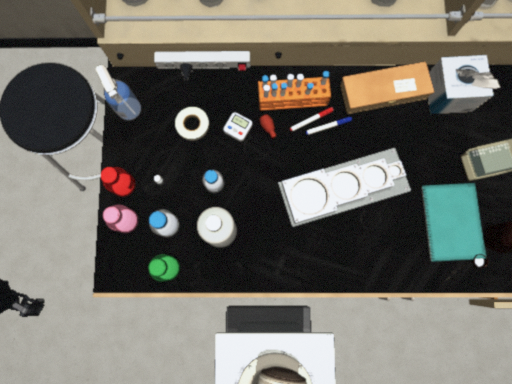

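View pics/side0.png

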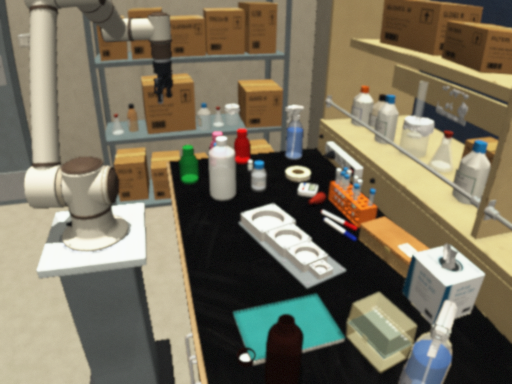

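View pics/wrist0.png

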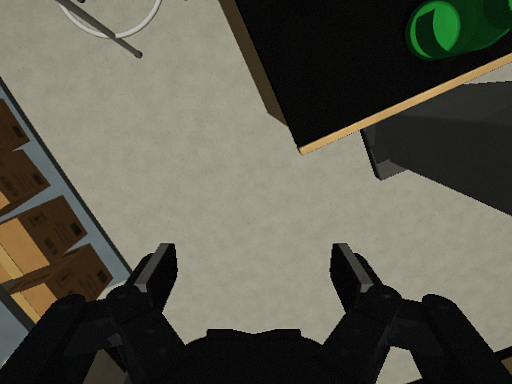

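```bash
cat > h.py <<'E'
import cv2,numpy as np
from bench import status, snapshot, camera_info
def ray(ci,uv):
    p=cv2.undistortPoints(np.array([[uv]],float),np.array(ci["K"]),np.array(ci["dist_coeffs"]))[0,0]
    R=np.array(ci["R"]);t=np.array(ci["t"])
    return -R.T@t, R.T@np.array([p[0],p[1],1.])
def plane(ci,uv,z):
    c,d=ray(ci,uv); return c+d*(z-c[2])/d[2]
def proj(ci,X):
    return cv2.projectPoints(np.array([X],float),cv2.Rodrigues(np.array(ci["R"]))[0],np.array(ci["t"]),np.array(ci["K"]),np.array(ci["dist_coeffs"]))[0][0,0]
def blobs(m,amin=15):
    n,l,s,c=cv2.connectedComponentsWithStats(m.astype(np.uint8))
    return [(s[i,4],np.round(c[i],1).tolist(),s[i,:4].tolist()) for i in range(1,n) if s[i,4]>=amin]
E
python3 - <<'E'
import cv2,numpy as np
t=cv2.imread('pics/top0.png')
a=cv2.resize(t[150:290,95:245],None,fx=5,fy=5,interpolation=cv2.INTER_CUBIC)[:600]
cv2.imwrite('pics/crop_b.png',cv2.resize(t[150:260,95:245],None,fx=5,fy=5,interpolation=cv2.INTER_CUBIC))
cv2.imwrite('pics/crop_r.png',cv2.resize(t[140:270,270:420],None,fx=4.6,fy=4.6,interpolation=cv2.INTER_CUBIC))
s=cv2.imread('pics/side0.png')
cv2.imwrite('pics/crop_s.png',cv2.resize(s[120:290,170:350],None,fx=3.5,fy=3.5,interpolation=cv2.INTER_CUBIC))
E
```

```text
(no output)
```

View pics/crop_b.png

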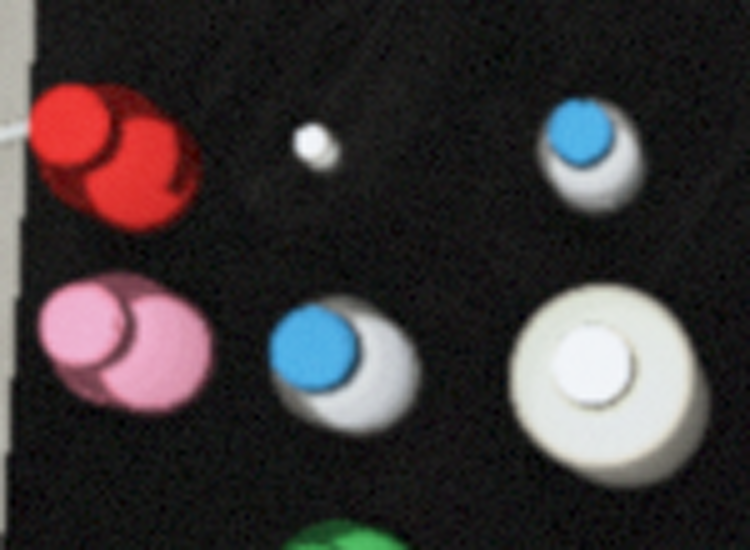

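View pics/crop_r.png

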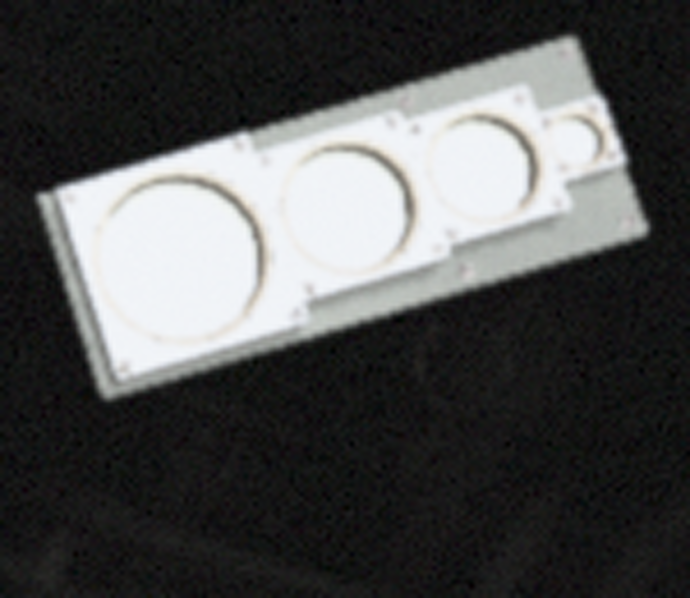

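View pics/crop_s.png

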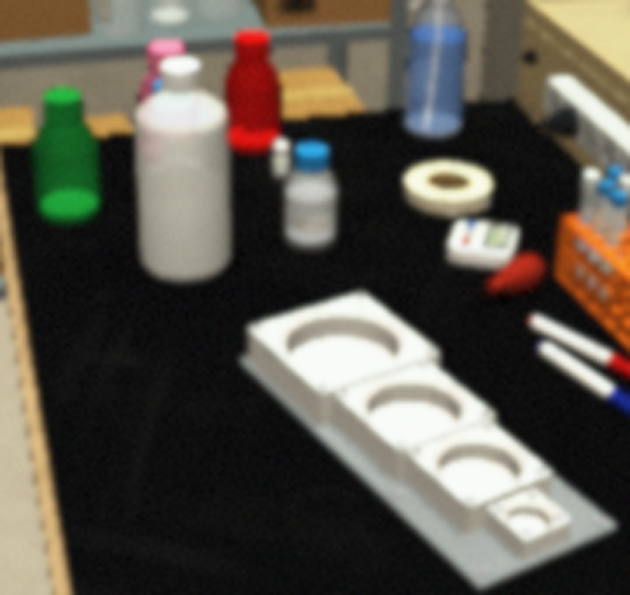

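The top view shows these candidates:
- **Large bottle:** blue cap at (158,220). The look-alikes are red (117,180), pink (120,218) and green (164,268), and all three stay put.
- **Medium bottle:** smaller blue cap at (211,176).
- **Wash bottle:** white bottle at (214,223).
- **Vial:** tiny white cap at (157,179). The white thing by the notebook at (479,261) is not a vial.

The crops confirm these choices. The rack sockets are at about (310,196), (345,184), (375,176) and (396,170). Next I measure positions.

Run:
```python
from h import *
ci=camera_info("top"); im=cv2.imread('pics/top0.png'); hsv=cv2.cvtColor(im,cv2.COLOR_BGR2HSV)
H,S,V=[hsv[...,i].astype(int) for i in range(3)]
roi=np.zeros(H.shape,bool); roi[160:250,135:245]=1
def show(n,uv,z): print(n,uv,np.round(plane(ci,uv,z),4))
for a,c,b in blobs((H>90)&(H<115)&(S>110)&roi,30):
    print(a,c,b); show('L',c,.138);show('M',c,.105)
for a,c,b in blobs((V>215)&(S<25)&roi,10):
    print(a,c,b); show('W',c,.215); show('V',c,.044)
# rack base: low-sat bright
roi[:]=0; roi[140:235,270:420]=1
m=((V>70)&(S<60)&roi).astype(np.uint8)
c=max(cv2.findContours(m,0,2)[0],key=cv2.contourArea); rect=cv2.minAreaRect(c); print(rect)
q=[plane(ci,p,.008)[:2] for p in cv2.boxPoints(rect)]; print(np.round(q,4),[np.linalg.norm(q[i]-q[(i+1)%4]) for i in range(4)],np.mean(q,0))
# whole rack expected pocket circle edges: dark shading
side=camera_info("side")
for n,X in dict(W=(.0,0,0)).items(): pass
# side-view blue caps
s=cv2.imread('pics/side0.png'); hs=cv2.cvtColor(s,cv2.COLOR_BGR2HSV)
```

```text
138 [210.4, 175.6] [204, 169, 14, 14]
L [210.4, 175.6] [0.556  0.1645 0.138 ]
M [210.4, 175.6] [0.5632 0.168  0.105 ]
250 [156.8, 219.2] [148, 211, 19, 17]
L [156.8, 219.2] [0.4438 0.298  0.138 ]
M [156.8, 219.2] [0.4477 0.3054 0.105 ]
23 [156.8, 178.0] [155, 176, 5, 5]
W [156.8, 178.0] [0.5337 0.2846 0.215 ]
V [156.8, 178.0] [0.5699 0.3237 0.044 ]
31 [214.5, 183.5] [207, 178, 14, 9]
W [214.5, 183.5] [0.52   0.1462 0.215 ]
V [214.5, 183.5] [0.554  0.1628 0.044 ]
841 [214.9, 224.9] [199, 209, 33, 33]
W [214.9, 224.9] [0.4212 0.1437 0.215 ]
V [214.9, 224.9] [0.4391 0.1599 0.044 ]
53 [166.3, 225.0] [159, 215, 12, 17]
W [166.3, 225.0] [0.4211 0.2577 0.215 ]
V [166.3, 225.0] [0.4389 0.2925 0.044 ]
((344.1575012207031, 186.01730346679688), (48.041664123535156, 125.407470703125), 73.0724868774414)
[[ 0.5672 -0.0124]
 [ 0.6739 -0.3591]
 [ 0.5392 -0.3905]
 [ 0.4361 -0.0501]] [np.float64(0.3627639416919303), np.float64(0.1383316010205094), np.float64(0.3556299010552392), np.float64(0.1364065203980728)] [ 0.55412233 -0.20301627]
```

>>> {"op": "play_rows", "data": {
  "motion": [
    [[20,-40,20],[0,0,-6]],
    [[40,-80,40],[0,0,-12]],
    [[60,-120,60],[0,0,-18]],
    [[80,-160,80],[0,0,-24]],
    [[100,-200,100],[0,0,-30]],
    [[120,-240,120],[0,0,-36]],
    [[140,-280,140],[0,0,-42]],
    [[160,-310,150],[0,0,-48]]
  ]
}}

```text
time_s: 0.95
position: [0.4246, 0.2546, 0.3461]
orientation: [-1.421, 1.053, 1.42]
wrist_force: [1.1, 0.8, 0.4]
gripper_width: 0.0854
```

>>> {"op": "play_rows", "data": {
  "motion": [
    [[5,-40,0],[0,0,0]],
    [[10,-70,0],[0,0,0]],
    [[10,-100,0],[0,0,0]],
    [[10,-100,0],[0,0,0]],
    [[10,-100,0],[0,0,0]],
    [[10,-100,0],[0,0,0]],
    [[10,-100,0],[0,0,0]],
    [[10,-100,0],[0,0,0]]
  ]
}}

```text
time_s: 1.75
position: [0.4338, 0.1573, 0.3434]
orientation: [-1.426, 1.053, 1.426]
wrist_force: [-1.1, 0.1, 0.5]
gripper_width: 0.0853
```

```bash
cat >> h.py <<'E'
from scipy.spatial.transform import Rotation as Ro
def shot(n,name):
    ci=camera_info(n); im=cv2.cvtColor(snapshot(n),cv2.COLOR_RGB2BGR); cv2.imwrite('pics/'+name+'.png',im)
    np.savez('pics/'+name+'.npz',**{k:np.array(v) for k,v in ci.items()}); return ci,im
def st():
    s=status.observe(); R=Ro.from_rotvec(s['orientation']).as_matrix()
    print('t',round(s['time_s'],2),'pos',np.round(s['position']*1000,1),'x',np.round(R[:,0],3),'jaw yaw',round(np.degrees(np.arctan2(R[1,1],R[0,1])),1),'F',np.round(s['wrist_force'],1),'w',round(s['gripper_width']*1000,1)); return s
E
python3 - <<'E'
from h import *
s=st(); print(np.round(s['joint_pos'],2)); shot('wrist','w1')
E
```

```text
t 1.75 pos [433.8 157.3 343.4] x [-0. -0. -1.] jaw yaw -162.9 F [-1.1  0.1  0.5] w 85.3
[ 0.7   0.02 -0.09 -0.   -1.46 -0.4 ]
```

View pics/w1.png

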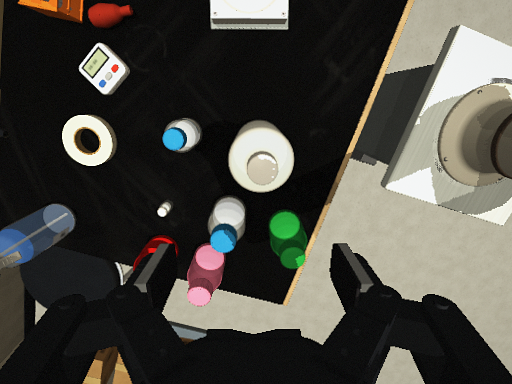

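The wrist view shows the four targets: large blue cap (223,238), medium blue cap (175,139), wash cap (262,168) and vial (164,210). It also shows the pink, red and green look-alikes. Next I cross-check positions against the top view and move over the rack.

Run:
```python
from h import *
d=np.load('pics/w1.npz'); ci={k:d[k] for k in d}; im=cv2.imread('pics/w1.png'); hsv=cv2.cvtColor(im,cv2.COLOR_BGR2HSV)
H,S,V=[hsv[...,i].astype(int) for i in range(3)]
roi=np.zeros(H.shape,bool); roi[110:260,150:300]=1
for a,c,b in blobs((H>90)&(H<115)&(S>110)&roi,30):
    print(a,c,b,np.round(plane(ci,c,.138),4),np.round(plane(ci,c,.105),4))
roi[:]=0; roi[198:220,150:175]=1
for a,c,b in blobs((V>120)&roi,10): print('vial',a,c,b,np.round(plane(ci,c,.03),4))
# project candidates
t=camera_info('top'); it=cv2.imread('pics/top0.png')
for n,X in dict(W=(.425,.146,.215),L=(.4438,.298,.138),M=(.5632,.168,.105),V=(.5699,.3237,.044)).items(): print(n,proj(ci,X),proj(t,X))
cv2.imwrite('pics/w1c.png',cv2.resize(im[110:260,150:300],None,fx=4,fy=4,interpolation=cv2.INTER_CUBIC))
```

```text
442 [173.9, 138.6] [162, 127, 25, 24] [0.5512 0.1587 0.138 ] [0.5592 0.1655 0.105 ]
629 [223.2, 238.2] [209, 224, 28, 29] [0.4434 0.2903 0.138 ] [0.4421 0.3084 0.105 ]
vial 127 [163.6, 209.2] [157, 202, 14, 15] [0.5686 0.3225 0.03  ]
W [263.55947992 168.2826536 ] [213.94927378 223.29398486]
L [221.73287287 242.20316101] [156.7871346  219.19706779]
M [171.02978506 139.39776822] [210.4168898  175.58813312]
V [160.53075864 212.27817058] [156.80362682 178.0130592 ]
```

View pics/w1c.png

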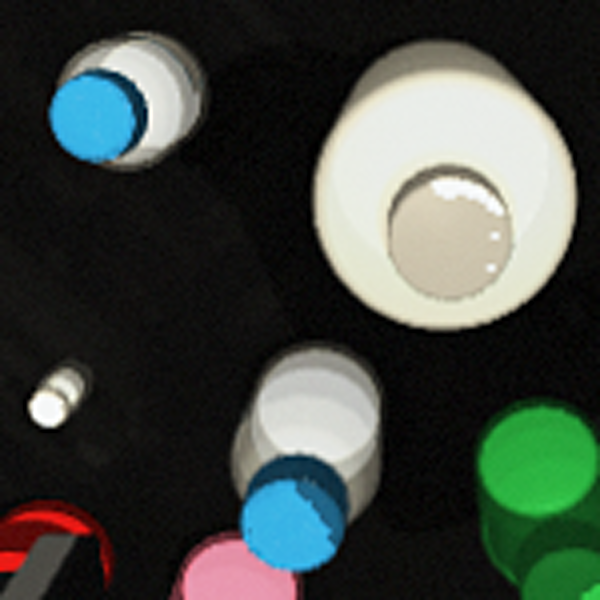

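>>> {"op": "play_rows", "data": {
  "motion": [
    [[10,-40,0],[0,0,0]],
    [[20,-90,0],[0,0,0]],
    [[30,-140,0],[0,0,0]],
    [[40,-190,0],[0,0,0]],
    [[50,-240,0],[0,0,0]],
    [[60,-290,0],[0,0,0]],
    [[70,-320,0],[0,0,0]],
    [[70,-320,0],[0,0,0]]
  ]
}}

```text
time_s: 2.6
position: [0.5045, -0.1666, 0.3423]
orientation: [-1.42, 1.058, 1.423]
wrist_force: [-0.4, 0.7, -0.4]
gripper_width: 0.0854
```

Run:
```python
from h import *
s=st(); shot('wrist','w2')
```

```text
t 2.6 pos [ 504.5 -166.6  342.3] x [-0.002 -0.    -1.   ] jaw yaw -163.3 F [-0.4  0.7 -0.4] w 85.4
```

View pics/w2.png

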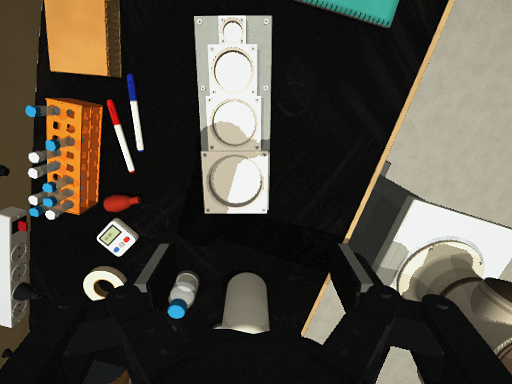

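The rack is fully seen in the wrist view. The pockets are at about (236,182), (234,121), (233,69) and (232,31).

Run:
```python
from h import *
d=np.load('pics/w2.npz'); ci={k:d[k] for k in d}; im=cv2.imread('pics/w2.png')
cv2.imwrite('pics/w2c.png',cv2.resize(im[5:220,180:290],None,fx=2.75,fy=2.75,interpolation=cv2.INTER_CUBIC))
d1=np.load('pics/w1.npz'); c1={k:d1[k] for k in d1}
for n,uv,z in (('W',(263,170),.215),('L',(223,241),.138),('M',(173.75,139.25),.105),('V',(161.75,211.75),.044)): print(n,np.round(plane(c1,uv,z),4))
# base plate
hsv=cv2.cvtColor(im,cv2.COLOR_BGR2HSV); m=np.zeros(im.shape[:2],np.uint8); m[5:222,185:280]=(hsv[5:222,185:280,2]>70)
c=max(cv2.findContours(m,0,2)[0],key=cv2.contourArea); rect=cv2.minAreaRect(c); print(rect)
q=cv2.approxPolyDP(c,6,True)[:,0]; print(q.tolist())
P=np.array([plane(ci,p,.008)[:2] for p in c[:,0].astype(float)]).astype(np.float32)
r2=cv2.minAreaRect(P); print('plate',r2)
g=cv2.createCLAHE(3,(8,8)).apply(cv2.cvtColor(im,cv2.COLOR_BGR2GRAY))
cv2.imwrite('pics/w2d.png',cv2.resize(g[5:220,180:290],None,fx=2.75,fy=2.75,interpolation=cv2.INTER_CUBIC))
a=cv2.imread('pics/w2c.png');b=cv2.imread('pics/w2d.png');cv2.imwrite('pics/w2e.png',np.hstack([a,b]))
```

```text
W [0.425  0.1482 0.215 ]
L [0.4424 0.2953 0.138 ]
M [0.5592 0.1666 0.105 ]
V [0.5678 0.3219 0.044 ]
((232.5, 113.99998474121094), (76.99998474121094, 197.99996948242188), -0.0)
[[194, 16], [204, 212], [266, 213], [271, 16]]
plate ((0.5504822731018066, -0.19816437363624573), (0.13322994112968445, 0.35759079456329346), 16.759660720825195)
```

View pics/w2e.png

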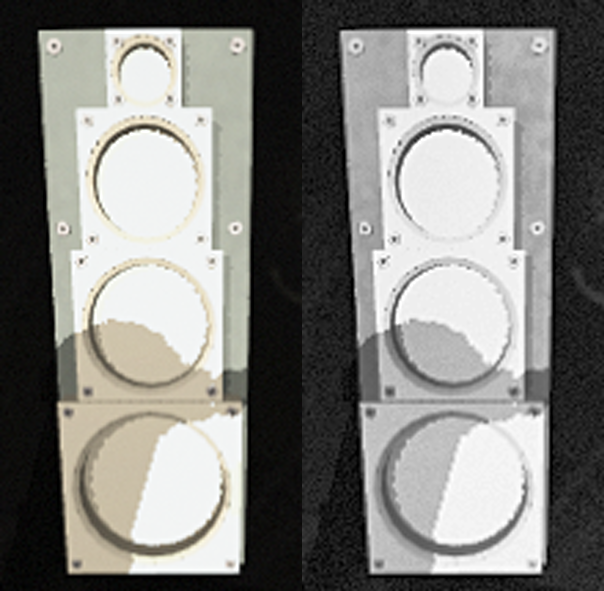

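Run:
```python
from h import *
d=np.load('pics/w2.npz'); ci={k:d[k] for k in d}
f=lambda x,y,z: plane(ci,(180+(x+.5)/2.75-.5,5+(y+.5)/2.75-.5),z)[:2]*1000
P=[]
for n,(l,r_,t,b),z,D in (('XL',(76,230,412,556),.042,108),('L',(84,212,257,387),.038,86),('M',(86,205,113,242),.035,73),('S',(113,178,37,106),.027,40)):
    cx,cy=(l+r_)/2,(t+b)/2
    c=(f(l,cy,z)+f(r_,cy,z)+f(cx,t,z)+f(cx,b,z))/4
    P.append(c); print(n,np.round(c,1),'dia',np.linalg.norm(f(l,cy,z)-f(r_,cy,z)).round(1),np.linalg.norm(f(cx,t,z)-f(cx,b,z)).round(1),D)
P=np.array(P); o=np.array([0,107,194,256.])
v=P-P.mean(0); w=o-o.mean(); u=(w@v); u/=np.linalg.norm(u); print('u',u,np.degrees(np.arctan2(u[1],u[0])),'spacing',np.diff(P@u))
fit=P.mean(0)+np.outer(w,u); print(np.round(fit,1), 'plate centre pred',fit[0]+u*109)
# top view projection check
t=camera_info('top')
im=cv2.imread('pics/top0.png'); big=cv2.resize(im[140:270,270:420],None,fx=4.6,fy=4.6,interpolation=cv2.INTER_CUBIC)
for p,z,D in zip(fit,(.042,.038,.035,.027),(108,86,73,40)):
    for a in np.arange(0,6.28,.1):
        q=proj(t,[p[0]/1000+D/2000*np.cos(a),p[1]/1000+D/2000*np.sin(a),z]); cv2.circle(big,(int((q[0]-270+.5)*4.6),int((q[1]-140+.5)*4.6)),1,(0,0,255),-1)
cv2.imwrite('pics/chk.png',big)
```

```text
XL [ 519.6 -102.5] dia 103.6 100.8 108
L [ 551.3 -203.6] dia 81.2 80.4 86
M [ 575.8 -285.3] dia 72.0 72.6 73
S [ 592.3 -342.8] dia 38.6 37.0 40
u [ 0.28982583 -0.9570794 ] -73.15247079184184 spacing [105.95769631  85.28391581  59.77000562]
[[ 519.4 -100.3]
 [ 550.4 -202.7]
 [ 575.6 -286. ]
 [ 593.6 -345.3]] plate centre pred [ 550.99771118 -204.60996366]
```

View pics/chk.png

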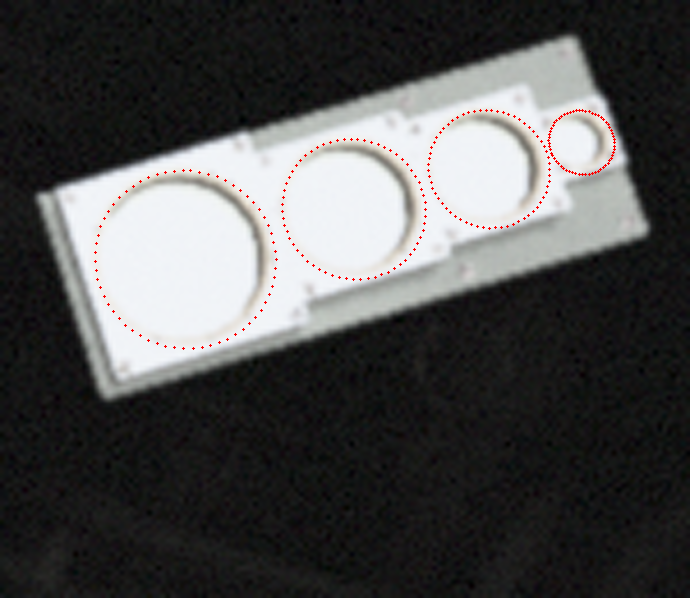

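The top view agrees with the wrist-fitted socket circles to about 1-2 mm. I go to the wash bottle first.

>>> {"op": "play_rows", "data": {
  "motion": [
    [[-10,40,0],[0,0,0]],
    [[-20,85,0],[0,0,0]],
    [[-30,130,0],[0,0,0]],
    [[-40,175,0],[0,0,0]],
    [[-50,220,0],[0,0,0]],
    [[-60,260,0],[0,0,0]],
    [[-70,295,0],[0,0,0]],
    [[-78,310,-20],[0,0,0]]
  ]
}}

```text
time_s: 3.45
position: [0.4258, 0.1506, 0.326]
orientation: [-1.429, 1.044, 1.425]
wrist_force: [-0.1, -0.0, 0.0]
gripper_width: 0.0856
```

>>> {"op": "play_rows", "data": {
  "motion": [
    [[0,0,-20],[0,0,0]],
    [[0,0,-40],[0,0,0]],
    [[0,0,-60],[0,0,0]],
    [[0,0,-75],[0,0,0]],
    [[0,0,-75],[0,0,0]],
    [[0,0,-75],[0,0,0]],
    [[0,0,-75],[0,0,0]],
    [[0,0,-75],[0,0,0]]
  ]
}}

```text
time_s: 4.25
position: [0.4262, 0.1471, 0.2497]
orientation: [-1.425, 1.051, 1.424]
wrist_force: [0.7, -0.8, -0.3]
gripper_width: 0.0852
```

Run:
```python
from h import *
s=st(); shot('wrist','w3'); shot('side','s3')
a=cv2.imread('pics/w3.png');b=cv2.imread('pics/s3.png');cv2.imwrite('pics/w3b.png',np.hstack([a[100:384,100:420],cv2.resize(b[60:220,150:330],None,fx=1.775,fy=1.775,interpolation=cv2.INTER_CUBIC)]))
```

```text
t 4.25 pos [426.2 147.1 249.7] x [ 0.002  0.001 -1.   ] jaw yaw -162.9 F [ 0.7 -0.8 -0.3] w 85.2
```

View pics/w3b.png

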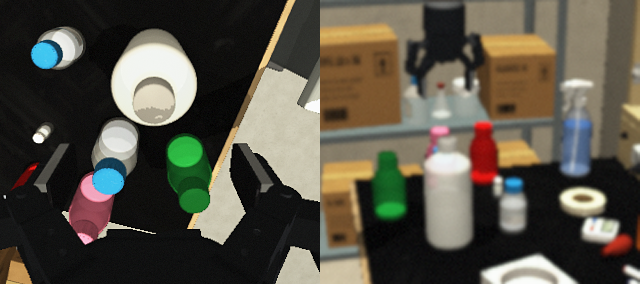

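>>> {"op": "play_rows", "data": {
  "motion": [
    [[0,0,-15],[0,0,0]],
    [[0,0,-30],[0,0,0]],
    [[0,0,-45],[0,0,0]],
    [[0,0,-56],[0,0,0]],
    [[0,0,-63],[0,0,0]],
    [[0,0,-65],[0,0,0]],
    [[0,0,-65],[0,0,0]],
    [[0,0,-65],[0,0,0]]
  ]
}}

```text
time_s: 5.15
position: [0.4262, 0.1468, 0.1843]
orientation: [-1.425, 1.052, 1.424]
wrist_force: [1.4, 0.5, -0.9]
gripper_width: 0.0852
```

>>> {"op": "play_rows", "data": {
  "motion": [
    [[0,0,0],[0,0,0]],
    [[0,0,0],[0,0,0]],
    [[0,0,0],[0,0,0]],
    [[0,0,0],[0,0,0]],
    [[0,0,0],[0,0,0]],
    [[0,0,0],[0,0,0]],
    [[0,0,0],[0,0,0]],
    [[0,0,0],[0,0,0]]
  ],
  "gripper": -1
}}

```text
time_s: 5.95
position: [0.4258, 0.1466, 0.1837]
orientation: [-1.425, 1.054, 1.425]
wrist_force: [-0.1, 0.5, 0.3]
gripper_width: -0.0001
```

Run:
```python
from h import *
s=st(); shot('wrist','w4'); shot('side','s4')
a=cv2.imread('pics/w4.png');b=cv2.imread('pics/s4.png');cv2.imwrite('pics/w4b.png',np.hstack([a[100:384,100:420],cv2.resize(b[60:220,150:330],None,fx=1.775,fy=1.775,interpolation=cv2.INTER_CUBIC)]))
```

```text
t 5.95 pos [425.8 146.6 183.7] x [-0. -0. -1.] jaw yaw -163.0 F [-0.1  0.5  0.3] w -0.1
```

View pics/w4b.png

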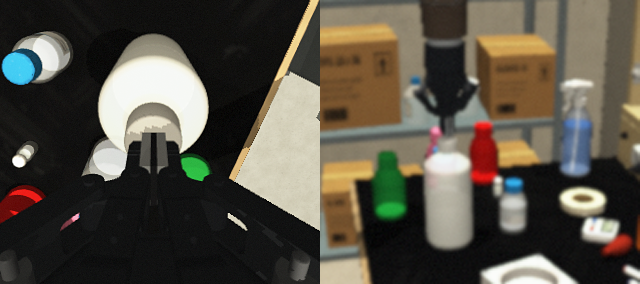

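The fingers shut on nothing, so the cap was missed. I check where the tip really is relative to the cap.

Run:
```python
from h import *
for n in ('w4','s4'):
    d=np.load(f'pics/{n}.npz'); ci={k:d[k] for k in d}
    im=cv2.imread(f'pics/{n}.png')
    for nm,X in dict(tcp=(.4258,.1466,.1837),capB=(.4258,.147,.215),base=(.4258,.147,0)).items(): print(n,nm,proj(ci,X))
    r=(slice(170,330),slice(170,330)) if n=='w4' else (slice(95,215),slice(190,310))
    k=3.5 if n=='w4' else 4.5
    cv2.imwrite(f'pics/{n}z.png',cv2.resize(im[r],None,fx=k,fy=k,interpolation=cv2.INTER_CUBIC))
```

```text
w4 tcp [253.81169621 220.58223051]
w4 capB [253.72257396 242.27800075]
w4 base [253.45868541 165.06600516]
s4 tcp [221.09247533 146.56461124]
s4 capB [220.83844997 137.70652954]
s4 base [222.43307155 194.80312396]
```

View pics/w4z.png

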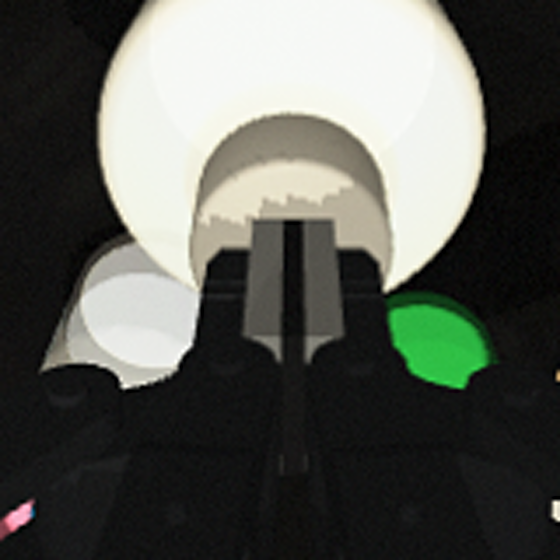

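View pics/s4z.png

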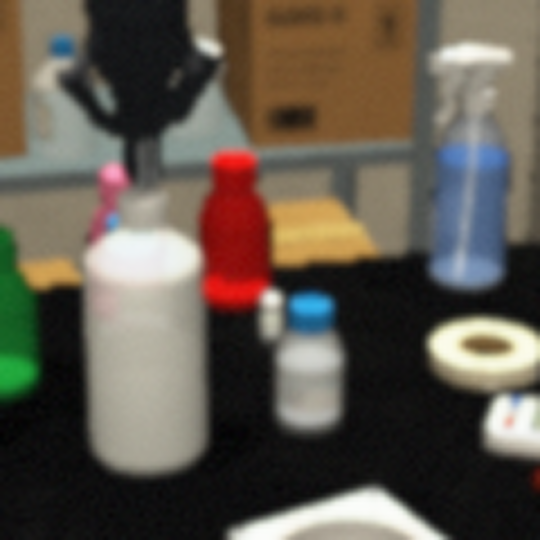

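Run:
```python
from h import *
d=np.load('pics/w4.npz'); ci={k:d[k] for k in d}
c,v=ray(ci,(252.9,232.5)); u=np.array([.29,-.957,0]); p=np.array([.4258,.1466,0])
for off in (0,.005,.011): 
    X=c+v*((p+off*u-c)@u)/(v@u); print(off,np.round(X,4))
d=np.load('pics/s4.npz'); cs={k:d[k] for k in d}
for z in (.184,.2,.21,.215,.22,.225): print(z,proj(cs,(.4258,.1466,z)))
print('cam',-ci['R'].T@ci['t'])
```

```text
0 [0.4264 0.1468 0.2026]
0.005 [0.4279 0.142  0.2124]
0.011 [0.4296 0.1363 0.2242]
0.184 [221.09024285 146.48093524]
0.2 [220.97120096 141.99493492]
0.21 [220.89683423 139.16791893]
0.215 [220.85966463 137.74768135]
0.22 [220.82250592 136.32295   ]
0.225 [220.78535938 134.89371957]
cam [0.45003524 0.06875366 0.36274031]
```

The tips are really about 35 mm above the reported TCP: the side and wrist views agree, and so does the miss. I reopen and step down, checking by camera.

>>> {"op": "play_rows", "data": {
  "motion": [
    [[0,0,25],[0,0,0]],
    [[0,0,25],[0,0,0]],
    [[0,0,25],[0,0,0]],
    [[0,0,25],[0,0,0]],
    [[0,0,10],[0,0,0]],
    [[0,0,-5],[0,0,0]],
    [[0,0,-15],[0,0,0]],
    [[0,0,-15],[0,0,0]]
  ],
  "gripper": 1
}}

```text
time_s: 6.85
position: [0.4247, 0.1458, 0.1669]
orientation: [-1.424, 1.058, 1.427]
wrist_force: [-0.1, -0.1, -0.4]
gripper_width: 0.0853
```

Run:
```python
from h import *
s=st(); shot('wrist','w5'); shot('side','s5')
a=cv2.imread('pics/w5.png');b=cv2.imread('pics/s5.png');cv2.imwrite('pics/w5b.png',np.hstack([a[150:384,100:420],cv2.resize(b[70:190,150:300],None,fx=1.95,fy=1.95,interpolation=cv2.INTER_CUBIC)]))
cv2.imwrite(f'pics/s5z.png',cv2.resize(b[80:200,170:290],None,fx=4.5,fy=4.5,interpolation=cv2.INTER_CUBIC))
```

```text
t 6.85 pos [424.7 145.8 166.9] x [-0.004 -0.002 -1.   ] jaw yaw -163.0 F [-0.1 -0.1 -0.4] w 85.3
```

View pics/w5b.png

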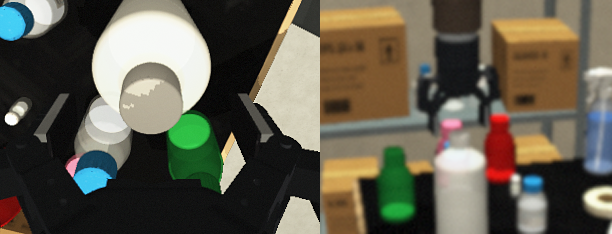

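View pics/s5z.png

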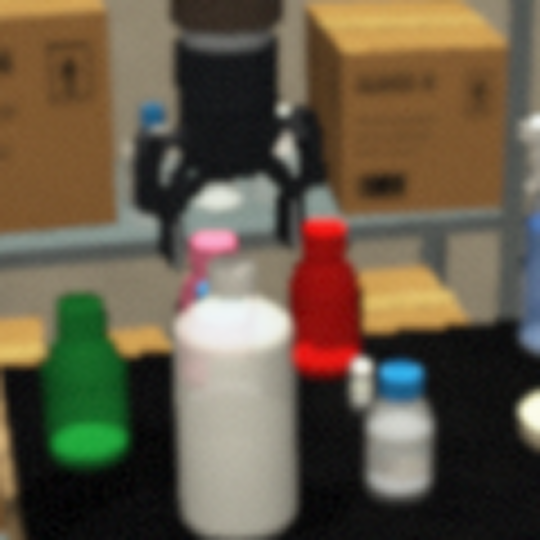

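>>> {"op": "play_rows", "data": {
  "motion": [
    [[0,0,-8],[0,0,0]],
    [[0,0,-16],[0,0,0]],
    [[0,0,-22],[0,0,0]],
    [[0,0,-22],[0,0,0]],
    [[0,0,-22],[0,0,0]],
    [[0,0,-22],[0,0,0]],
    [[0,0,-22],[0,0,0]],
    [[0,0,-22],[0,0,0]]
  ]
}}

```text
time_s: 7.75
position: [0.4259, 0.1467, 0.147]
orientation: [-1.425, 1.053, 1.424]
wrist_force: [0.4, 0.4, -1.1]
gripper_width: 0.0853
```

>>> {"op": "play_rows", "data": {
  "motion": [
    [[0,0,0],[0,0,0]],
    [[0,0,0],[0,0,0]],
    [[0,0,0],[0,0,0]],
    [[0,0,0],[0,0,0]],
    [[0,0,0],[0,0,0]],
    [[0,0,0],[0,0,0]],
    [[0,0,0],[0,0,0]],
    [[0,0,0],[0,0,0]]
  ],
  "gripper": -1
}}

```text
time_s: 8.55
position: [0.4263, 0.1468, 0.1471]
orientation: [-1.425, 1.052, 1.424]
wrist_force: [0.8, 0.4, 1.7]
gripper_width: 0.0363
```

Run:
```python
from h import *
s=st(); shot('wrist','w6'); shot('side','s6')
a=cv2.imread('pics/w6.png');b=cv2.imread('pics/s6.png');cv2.imwrite('pics/w6b.png',np.hstack([a[150:384,100:420],cv2.resize(b[70:190,150:300],None,fx=1.95,fy=1.95,interpolation=cv2.INTER_CUBIC)]))
```

```text
t 8.55 pos [426.3 146.8 147.1] x [ 0.001  0.001 -1.   ] jaw yaw -163.0 F [0.8 0.4 1.7] w 36.3
```

View pics/w6b.png

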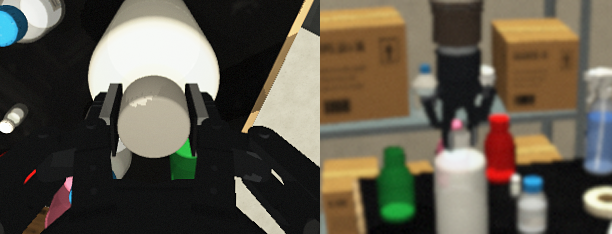

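Gripped at a width of 36 mm, on the cap. I lift and carry it to the XL socket.

>>> {"op": "play_rows", "data": {
  "motion": [
    [[0,0,8],[0,0,0]],
    [[0,0,20],[0,0,0]],
    [[0,0,35],[0,0,0]],
    [[0,0,50],[0,0,0]],
    [[0,0,65],[0,0,0]],
    [[6,-15,78],[0,0,0]],
    [[14,-38,80],[0,0,0]],
    [[24,-65,80],[0,0,0]]
  ]
}}

```text
time_s: 9.45
position: [0.4482, 0.0811, 0.2259]
orientation: [-1.423, 1.055, 1.429]
wrist_force: [1.7, 0.4, -5.4]
gripper_width: 0.0366
```

>>> {"op": "play_rows", "data": {
  "motion": [
    [[11,-30,0],[0,0,0]],
    [[22,-60,0],[0,0,0]],
    [[33,-90,0],[0,0,0]],
    [[44,-120,0],[0,0,0]],
    [[55,-145,0],[0,0,0]],
    [[63,-167,0],[0,0,0]],
    [[68,-180,0],[0,0,0]],
    [[69,-182,0],[0,0,0]]
  ]
}}

```text
time_s: 10.25
position: [0.5179, -0.1013, 0.2252]
orientation: [-1.421, 1.057, 1.426]
wrist_force: [-0.2, 1.0, -5.4]
gripper_width: 0.0366
```

>>> {"op": "play_rows", "data": {
  "motion": [
    [[0,0,-3],[0,0,0]],
    [[0,0,-6],[0,0,0]],
    [[0,0,-12],[0,0,0]],
    [[0,0,-18],[0,0,0]],
    [[0,0,-22],[0,0,0]],
    [[0,0,-22],[0,0,0]],
    [[0,0,-22],[0,0,0]],
    [[0,0,-22],[0,0,0]]
  ]
}}

```text
time_s: 11.05
position: [0.5191, -0.1004, 0.205]
orientation: [-1.425, 1.053, 1.424]
wrist_force: [-0.2, -0.2, -4.8]
gripper_width: 0.0366
```

Run:
```python
from h import *
s=st(); shot('wrist','w7'); shot('side','s7'); shot('top','t7')
b=cv2.imread('pics/s7.png');c=cv2.imread('pics/t7.png')
cv2.imwrite('pics/w7b.png',np.hstack([cv2.resize(c[130:250,260:400],None,fx=2.8,fy=2.8,interpolation=cv2.INTER_CUBIC),cv2.resize(b[140:260,210:350],None,fx=2.8,fy=2.8,interpolation=cv2.INTER_CUBIC)]))
```

```text
t 11.05 pos [ 519.1 -100.4  205. ] x [ 0.001 -0.    -1.   ] jaw yaw -163.0 F [-0.2 -0.2 -4.8] w 36.6
```

View pics/w7b.png

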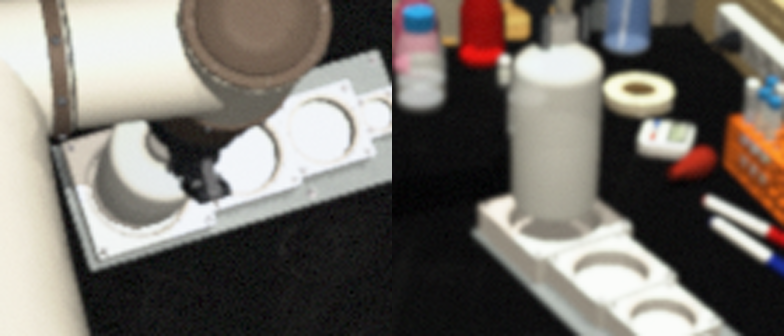

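View pics/w7.png

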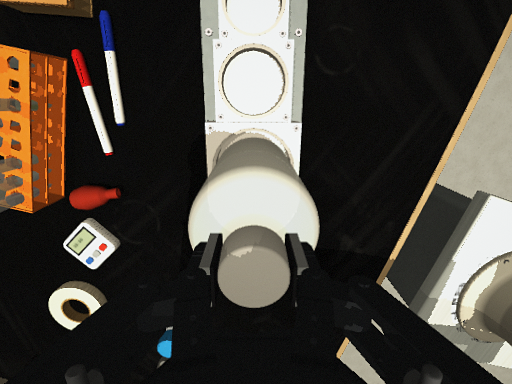

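Run:
```python
from h import *
d=np.load('pics/w7.npz'); ci={k:d[k] for k in d}; im=cv2.imread('pics/w7.png')
z=cv2.resize(im[30:190,190:310],None,fx=5,fy=5,interpolation=cv2.INTER_CUBIC)[:600]
cv2.imwrite('pics/w7z.png',cv2.resize(im[30:190,190:310],None,fx=3.75,fy=3.75,interpolation=cv2.INTER_CUBIC))
o=cv2.imread('pics/w7z.png')
u=np.array([.2898,-.9571])
for p,z,D in (((.5194,-.1003),.042,.108),((.5504,-.2027),.038,.086)):
    for a in np.arange(0,6.28,.08):
        q=proj(ci,[p[0]+D/2*np.cos(a),p[1]+D/2*np.sin(a),z]); cv2.circle(o,(int((q[0]-190+.5)*3.75),int((q[1]-30+.5)*3.75)),1,(0,0,255),-1)
cv2.imwrite('pics/w7o.png',np.hstack([o,cv2.imread('pics/w7z.png')])[:600,:800])
b=cv2.imread('pics/s7.png'); ds=np.load('pics/s7.npz'); cs={k:ds[k] for k in ds}
k=5;o=cv2.resize(b[160:240,230:330],None,fx=k,fy=k,interpolation=cv2.INTER_CUBIC)
for p,z,D,col in (((.5194,-.1003),.042,.108,(0,0,255)),((.5504,-.2027),.038,.086,(0,0,255)),((.5191,-.1004),.058,.091,(0,255,0))):
    for a in np.arange(0,6.28,.08):
        q=proj(cs,[p[0]+D/2*np.cos(a),p[1]+D/2*np.sin(a),z]); cv2.circle(o,(int((q[0]-230+.5)*k),int((q[1]-160+.5)*k)),1,col,-1)
cv2.imwrite('pics/s7o.png',o)
```

```text
(no output)
```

View pics/w7o.png

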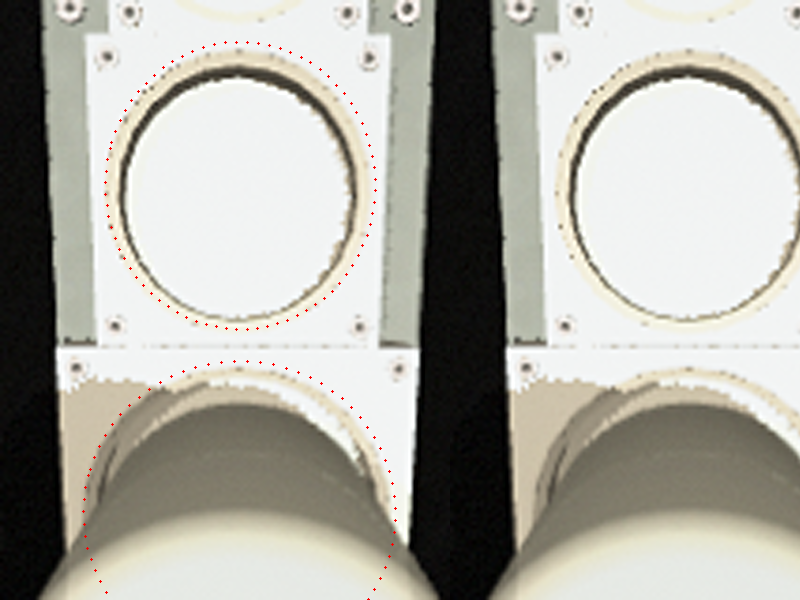

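View pics/s7o.png

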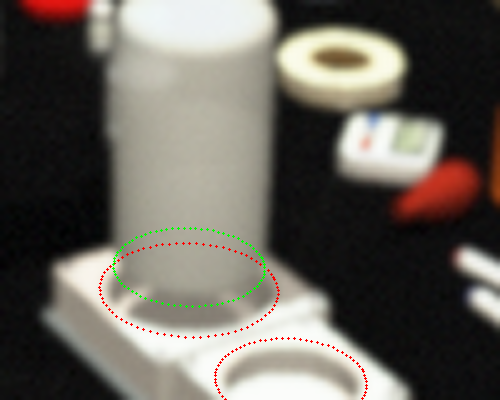

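The drawn circles match the rim centres within 1 mm (the rims are 4 mm smaller than I drew). The bottle is centred over the socket, so I lower it.

>>> {"op": "play_rows", "data": {
  "motion": [
    [[0,0,-6],[0,0,0]],
    [[0,0,-12],[0,0,0]],
    [[0,0,-18],[0,0,0]],
    [[0,0,-24],[0,0,0]],
    [[0,0,-30],[0,0,0]],
    [[0,0,-35],[0,0,0]],
    [[0,0,-39],[0,0,0]],
    [[0,0,-40],[0,0,0]]
  ]
}}

```text
time_s: 12.0
position: [0.5185, -0.1004, 0.164]
orientation: [-1.424, 1.054, 1.426]
wrist_force: [-0.2, 0.5, -5.3]
gripper_width: 0.0368
```

>>> {"op": "play_rows", "data": {
  "motion": [
    [[0,0,-1],[0,0,0]],
    [[0,0,-2],[0,0,0]],
    [[0,0,-3],[0,0,0]],
    [[0,0,-4],[0,0,0]],
    [[0,0,-4],[0,0,0]],
    [[0,0,-4],[0,0,0]],
    [[0,0,-4],[0,0,0]],
    [[0,0,-4],[0,0,0]]
  ]
}}

```text
time_s: 12.8
position: [0.519, -0.1005, 0.1611]
orientation: [-1.425, 1.053, 1.424]
wrist_force: [-0.6, 0.4, -2.2]
gripper_width: 0.0367
```

>>> {"op": "play_rows", "data": {
  "motion": [
    [[0,0,-0.5],[0,0,0]],
    [[0,0,-1],[0,0,0]],
    [[0,0,-1],[0,0,0]],
    [[0,0,-1],[0,0,0]],
    [[0,0,-1],[0,0,0]],
    [[0,0,-1],[0,0,0]],
    [[0,0,-1],[0,0,0]],
    [[0,0,-1],[0,0,0]]
  ]
}}

```text
time_s: 13.6
position: [0.5193, -0.1005, 0.161]
orientation: [-1.426, 1.053, 1.424]
wrist_force: [-1.7, 1.1, 5.9]
gripper_width: 0.0366
```

>>> {"op": "play_rows", "data": {
  "motion": [
    [[0,0,0],[0,0,0]],
    [[0,0,0],[0,0,0]],
    [[0,0,0],[0,0,0]],
    [[0,0,0],[0,0,0]],
    [[0,0,0],[0,0,0]],
    [[0,0,0],[0,0,0]],
    [[0,0,0],[0,0,0]],
    [[0,0,0],[0,0,0]]
  ],
  "gripper": 1
}}

```text
time_s: 14.4
position: [0.5188, -0.1004, 0.1597]
orientation: [-1.425, 1.054, 1.425]
wrist_force: [-0.4, 0.1, 0.0]
gripper_width: 0.0855
```

>>> {"op": "play_rows", "data": {
  "motion": [
    [[0,0,8],[0,0,0]],
    [[0,0,20],[0,0,0]],
    [[0,0,40],[0,0,0]],
    [[0,0,65],[0,0,0]],
    [[0,0,85],[0,0,0]],
    [[-5,25,90],[0,0,0]],
    [[-12,65,90],[0,0,0]],
    [[-20,105,90],[0,0,0]]
  ]
}}

```text
time_s: 15.2
position: [0.499, 0.0054, 0.2514]
orientation: [-1.425, 1.052, 1.421]
wrist_force: [0.6, 0.2, 0.4]
gripper_width: 0.0857
```

Run:
```python
from h import *
s=st(); shot('wrist','w8'); shot('side','s8'); 
b=cv2.imread('pics/s8.png');c=cv2.imread('pics/w8.png')
cv2.imwrite('pics/w8b.png',np.hstack([cv2.resize(c,None,fx=.8,fy=.8),cv2.resize(b[110:258,210:360],None,fx=2.07,fy=2.07,interpolation=cv2.INTER_CUBIC)[:307]]))
```

```text
t 15.2 pos [499.    5.4 251.4] x [ 0.003  0.001 -1.   ] jaw yaw -163.1 F [0.6 0.2 0.4] w 85.7Traceback (most recent call last):
  File "<stdin>", line 4, in <module>
    return _nx.concatenate(arrs, 1, dtype=dtype, casting=casting)
           ~~~~~~~~~~~~~~~^^^^^^^^^^^^^^^^^^^^^^^^^^^^^^^^^^^^^^^
ValueError: all the input array dimensions except for the concatenation axis must match exactly, but along dimension 0, the array at index 0 has size 307 and the array at index 1 has size 306
```

```bash
cat >> h.py <<'E'
def pair(a,b,out,h=300):
    f=lambda i:cv2.resize(i,(int(i.shape[1]*h/i.shape[0]),h),interpolation=cv2.INTER_CUBIC)
    cv2.imwrite('pics/'+out+'.png',np.hstack([f(a),f(b)]))
E
python3 - <<'E'
from h import *
pair(cv2.imread('pics/w8.png'),cv2.imread('pics/s8.png')[110:260,200:360],'w8b')
E
```

```text
(no output)
```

View pics/w8b.png

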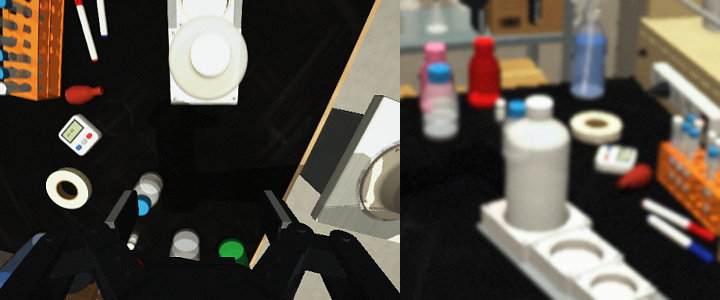

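The wash bottle stands upright in the XL socket. Before the large bottle, I check clearances to the look-alikes.

Run:
```python
from h import *
t=camera_info('top'); im=cv2.imread('pics/top0.png'); hsv=cv2.cvtColor(im,cv2.COLOR_BGR2HSV); H,S,V=[hsv[...,i].astype(int) for i in range(3)]
cv2.imwrite('pics/gr.png',cv2.resize(im[195:290,95:190],None,fx=6,fy=6,interpolation=cv2.INTER_CUBIC))
for n,uv in (('pink',(111.4,215)),('red',(109,175))): print(n,np.round(plane(t,uv,.138),3))
```

```text
pink [0.455 0.414 0.138]
red [0.558 0.426 0.138]
```

View pics/gr.png

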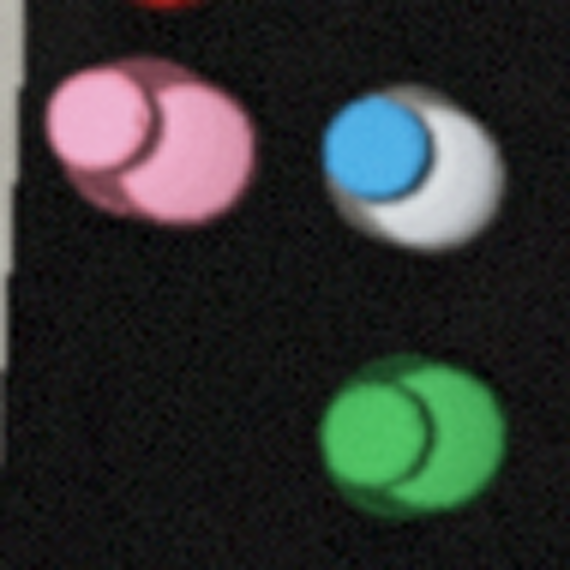

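>>> {"op": "play_rows", "data": {
  "motion": [
    [[-8,40,0],[0,0,0]],
    [[-16,85,0],[0,0,0]],
    [[-24,130,0],[0,0,0]],
    [[-32,175,0],[0,0,0]],
    [[-40,220,0],[0,0,0]],
    [[-50,260,0],[0,0,0]],
    [[-56,285,0],[0,0,0]],
    [[-56,291,0],[0,0,0]]
  ]
}}

```text
time_s: 16.1
position: [0.4427, 0.2978, 0.2504]
orientation: [-1.427, 1.051, 1.426]
wrist_force: [-0.7, -0.4, 0.2]
gripper_width: 0.0852
```

>>> {"op": "play_rows", "data": {
  "motion": [
    [[0,-1,-25],[0,0,0]],
    [[0,-1,-55],[0,0,0]],
    [[0,-1,-85],[0,0,0]],
    [[0,-1,-110],[0,0,0]],
    [[0,-1,-130],[0,0,0]],
    [[0,-1,-140],[0,0,0]],
    [[0,-1,-140],[0,0,0]],
    [[0,-1,-140],[0,0,0]]
  ]
}}

```text
time_s: 16.9
position: [0.4437, 0.2948, 0.1109]
orientation: [-1.425, 1.052, 1.424]
wrist_force: [0.2, 0.2, 0.6]
gripper_width: 0.0855
```

Run:
```python
from h import *
s=st(); a=shot('wrist','w9')[1]; b=shot('side','s9')[1]
pair(a[60:384],b[100:220,150:330],'w9b')
```

```text
t 16.9 pos [443.7 294.8 110.9] x [ 0.002  0.001 -1.   ] jaw yaw -163.0 F [0.2 0.2 0.6] w 85.5
```

View pics/w9b.png

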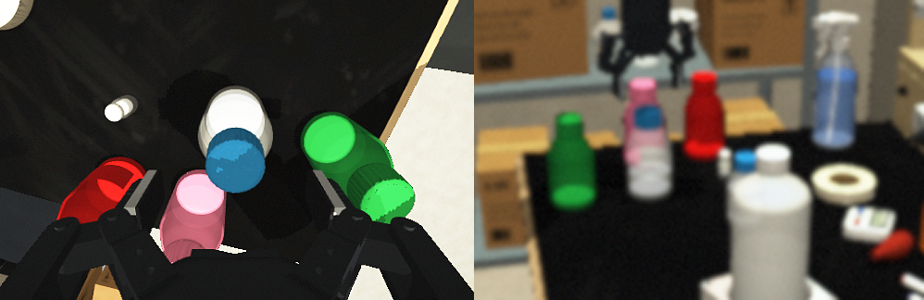

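Run:
```python
from h import *
d=np.load('pics/w9.npz'); ci={k:d[k] for k in d}; im=cv2.imread('pics/w9.png')
x0,y0=200,140
cv2.imwrite('pics/w9z.png',cv2.resize(im[y0:y0+140,x0:x0+130],None,fx=4.2,fy=4.2,interpolation=cv2.INTER_CUBIC))
for X in ((.4437,.2948,.138),(.4437,.2948,.161)): print(proj(ci,X), (proj(ci,X)-[x0,y0])*4.2)
```

```text
[253.87114236 238.57970134] [226.25879791 414.03474562]
[253.88670775 258.60946832] [226.32417254 498.15976693]
```

View pics/w9z.png

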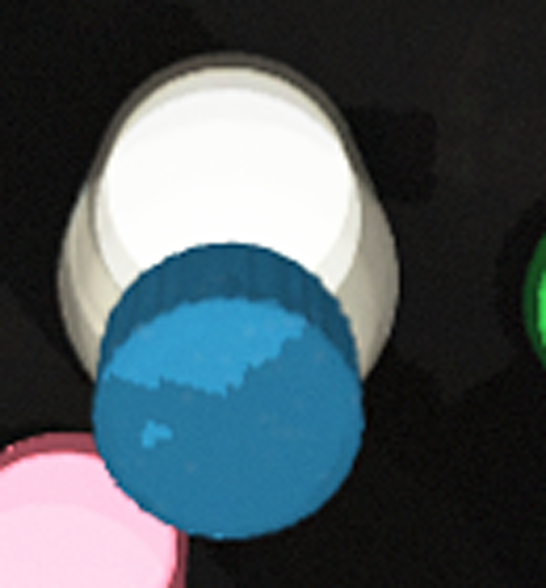

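The large blue cap is centred under the tool to within 1 mm, so I descend and grasp.

>>> {"op": "play_rows", "data": {
  "motion": [
    [[0,0,-12],[0,0,0]],
    [[0,0,-24],[0,0,0]],
    [[0,0,-36],[0,0,0]],
    [[0,0,-45],[0,0,0]],
    [[0,0,-50],[0,0,0]],
    [[0,0,-50],[0,0,0]],
    [[0,0,-50],[0,0,0]],
    [[0,0,-50],[0,0,0]]
  ]
}}

```text
time_s: 17.8
position: [0.4431, 0.2949, 0.0602]
orientation: [-1.425, 1.052, 1.424]
wrist_force: [0.1, -0.5, -0.5]
gripper_width: 0.0855
```

>>> {"op": "play_rows", "data": {
  "motion": [
    [[0,0,0],[0,0,0]],
    [[0,0,0],[0,0,0]],
    [[0,0,0],[0,0,0]],
    [[0,0,0],[0,0,0]],
    [[0,0,0],[0,0,0]],
    [[0,0,0],[0,0,0]],
    [[0,0,0],[0,0,0]],
    [[0,0,0],[0,0,0]]
  ],
  "gripper": -1
}}

```text
time_s: 18.6
position: [0.4432, 0.2949, 0.0602]
orientation: [-1.425, 1.052, 1.424]
wrist_force: [0.7, 1.0, 4.8]
gripper_width: 0.0415
```

Run:
```python
from h import *
s=st()
```

```text
t 18.6 pos [443.2 294.9  60.2] x [ 0.001  0.001 -1.   ] jaw yaw -163.0 F [0.7 1.  4.8] w 41.5
```

>>> {"op": "play_rows", "data": {
  "motion": [
    [[0,0,10],[0,0,0]],
    [[0,0,30],[0,0,0]],
    [[0,0,60],[0,0,0]],
    [[0,0,95],[0,0,0]],
    [[0,0,135],[0,0,0]],
    [[0,0,175],[0,0,0]],
    [[0,0,215],[0,0,0]],
    [[5,-20,250],[0,0,0]]
  ]
}}

```text
time_s: 19.4
position: [0.4467, 0.2753, 0.3107]
orientation: [-1.425, 1.053, 1.428]
wrist_force: [1.0, 0.5, -2.7]
gripper_width: 0.0415
```

>>> {"op": "play_rows", "data": {
  "motion": [
    [[8,-40,5],[0,0,0]],
    [[17,-80,5],[0,0,0]],
    [[26,-120,5],[0,0,0]],
    [[35,-160,5],[0,0,0]],
    [[44,-200,5],[0,0,0]],
    [[53,-240,5],[0,0,0]],
    [[62,-280,5],[0,0,0]],
    [[70,-320,5],[0,0,0]]
  ]
}}

```text
time_s: 20.2
position: [0.5167, -0.0468, 0.3136]
orientation: [-1.422, 1.055, 1.428]
wrist_force: [1.0, -0.1, -3.0]
gripper_width: 0.0416
```

>>> {"op": "play_rows", "data": {
  "motion": [
    [[8,-40,0],[0,0,0]],
    [[16,-80,0],[0,0,0]],
    [[24,-120,0],[0,0,0]],
    [[30,-145,0],[0,0,0]],
    [[32,-156,0],[0,0,0]],
    [[32,-158,0],[0,0,0]],
    [[32,-158,0],[0,0,0]],
    [[32,-158,0],[0,0,0]]
  ]
}}

```text
time_s: 21.0
position: [0.5495, -0.2022, 0.3147]
orientation: [-1.425, 1.053, 1.426]
wrist_force: [-0.1, 0.5, -2.9]
gripper_width: 0.0417
```

Run:
```python
from h import *
s=st(); a=shot('wrist','w10')[1]; b=shot('side','s10')[1]
pair(a,b[60:280,180:380],'w10b')
```

```text
t 21.0 pos [ 549.5 -202.2  314.7] x [-0.     0.001 -1.   ] jaw yaw -162.9 F [-0.1  0.5 -2.9] w 41.7
```

View pics/w10b.png

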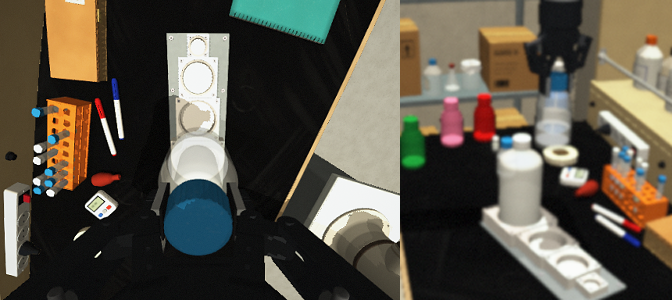

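>>> {"op": "play_rows", "data": {
  "motion": [
    [[1,-1,-15],[0,0,0]],
    [[1,-1,-45],[0,0,0]],
    [[1,-1,-80],[0,0,0]],
    [[1,-1,-115],[0,0,0]],
    [[1,-1,-150],[0,0,0]],
    [[1,-1,-180],[0,0,0]],
    [[1,-1,-198],[0,0,0]],
    [[1,-1,-200],[0,0,0]]
  ]
}}

```text
time_s: 21.9
position: [0.5488, -0.2032, 0.1121]
orientation: [-1.421, 1.056, 1.431]
wrist_force: [-0.8, 0.1, -2.6]
gripper_width: 0.042
```

Run:
```python
from h import *
s=st(); ci,a=shot('wrist','w11'); cs,b=shot('side','s11')
p0=s['position']
def ov(ci,im,rng,k,items):
    x0,x1,y0,y1=rng; o=cv2.resize(im[y0:y1,x0:x1],None,fx=k,fy=k,interpolation=cv2.INTER_CUBIC)
    for p,z,D,col in items:
        for t in np.arange(0,6.28,.08):
            q=proj(ci,[p[0]+D/2*np.cos(t),p[1]+D/2*np.sin(t),z]); cv2.circle(o,(int((q[0]-x0+.5)*k),int((q[1]-y0+.5)*k)),1,col,-1)
    return o
it=[((.5504,-.2027),.038,.082,(0,0,255)),((.5756,-.286),.035,.069,(0,0,255)),((.5936,-.3453),.027,.036,(0,0,255)),((p0[0],p0[1]),p0[2]-.0602,.069,(0,255,0))]
pair(ov(cs,b,(230,350,170,290),5,it),ov(ci,a,(190,320,0,300),3,it),'w11b',560)
```

```text
t 21.9 pos [ 548.8 -203.2  112.1] x [-0.006  0.001 -1.   ] jaw yaw -162.9 F [-0.8  0.1 -2.6] w 42.0
```

View pics/w11b.png

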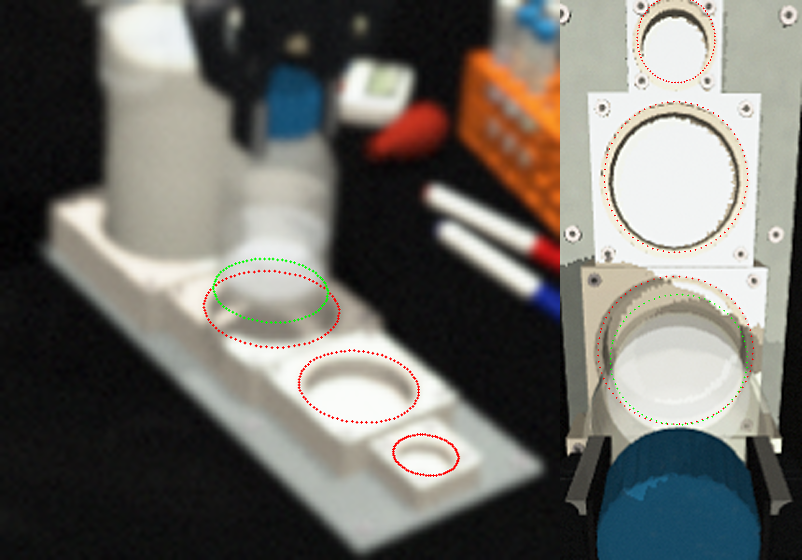

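>>> {"op": "play_rows", "data": {
  "motion": [
    [[1,0,-6],[0,0,0]],
    [[1,0,-12],[0,0,0]],
    [[1,0,-18],[0,0,0]],
    [[1,0,-24],[0,0,0]],
    [[1,0,-30],[0,0,0]],
    [[1,0,-34],[0,0,0]],
    [[1,0,-35],[0,0,0]],
    [[1,0,-35],[0,0,0]]
  ]
}}

```text
time_s: 22.8
position: [0.5518, -0.2045, 0.0795]
orientation: [-1.425, 1.054, 1.425]
wrist_force: [0.4, 0.0, -1.7]
gripper_width: 0.0418
```

>>> {"op": "play_rows", "data": {
  "motion": [
    [[0,0,-0.5],[0,0,0]],
    [[0,0,-1],[0,0,0]],
    [[0,0,-1.5],[0,0,0]],
    [[0,0,-2],[0,0,0]],
    [[0,0,-2.5],[0,0,0]],
    [[0,0,-3],[0,0,0]],
    [[0,0,-3],[0,0,0]],
    [[0,0,-3],[0,0,0]]
  ]
}}

```text
time_s: 23.6
position: [0.5518, -0.2044, 0.0767]
orientation: [-1.425, 1.054, 1.425]
wrist_force: [-0.4, -0.0, -3.7]
gripper_width: 0.0415
```

>>> {"op": "play_rows", "data": {
  "motion": [
    [[0,0,-0.5],[0,0,0]],
    [[0,0,-1],[0,0,0]],
    [[0,0,-1.5],[0,0,0]],
    [[0,0,-2],[0,0,0]],
    [[0,0,-2.5],[0,0,0]],
    [[0,0,-3],[0,0,0]],
    [[0,0,-3],[0,0,0]],
    [[0,0,-3],[0,0,0]]
  ]
}}

```text
time_s: 24.4
position: [0.5518, -0.2044, 0.0737]
orientation: [-1.425, 1.054, 1.425]
wrist_force: [-1.0, 0.5, -2.4]
gripper_width: 0.0415
```

>>> {"op": "play_rows", "data": {
  "motion": [
    [[0,0,-0.3],[0,0,0]],
    [[0,0,-0.6],[0,0,0]],
    [[0,0,-1],[0,0,0]],
    [[0,0,-1],[0,0,0]],
    [[0,0,-1],[0,0,0]],
    [[0,0,-1],[0,0,0]],
    [[0,0,-1],[0,0,0]],
    [[0,0,-1],[0,0,0]]
  ]
}}

```text
time_s: 25.2
position: [0.552, -0.2045, 0.0732]
orientation: [-1.425, 1.053, 1.424]
wrist_force: [-1.0, 0.9, 3.9]
gripper_width: 0.0418
```

>>> {"op": "play_rows", "data": {
  "motion": [
    [[0,0,0],[0,0,0]],
    [[0,0,0],[0,0,0]],
    [[0,0,0],[0,0,0]],
    [[0,0,0],[0,0,0]],
    [[0,0,0],[0,0,0]],
    [[0,0,0],[0,0,0]],
    [[0,0,5],[0,0,0]],
    [[0,0,20],[0,0,0]]
  ],
  "gripper": 1
}}

```text
time_s: 26.0
position: [0.5507, -0.2042, 0.0917]
orientation: [-1.422, 1.055, 1.428]
wrist_force: [0.4, -0.3, -0.4]
gripper_width: 0.0854
```

>>> {"op": "play_rows", "data": {
  "motion": [
    [[0,0,30],[0,0,0]],
    [[0,0,65],[0,0,0]],
    [[0,0,105],[0,0,0]],
    [[0,0,140],[0,0,0]],
    [[0,20,165],[0,0,0]],
    [[0,50,170],[0,0,0]],
    [[0,90,170],[0,0,0]],
    [[0,130,170],[0,0,0]]
  ]
}}

```text
time_s: 26.8
position: [0.5517, -0.0734, 0.2636]
orientation: [-1.425, 1.053, 1.423]
wrist_force: [0.4, 0.9, 0.1]
gripper_width: 0.0856
```

>>> {"op": "play_rows", "data": {
  "motion": [
    [[2,40,0],[0,0,0]],
    [[4,80,0],[0,0,0]],
    [[6,120,0],[0,0,0]],
    [[8,160,0],[0,0,0]],
    [[9,200,0],[0,0,0]],
    [[9,230,0],[0,0,0]],
    [[9,241,0],[0,0,0]],
    [[9,241,0],[0,0,0]]
  ]
}}

```text
time_s: 27.6
position: [0.5607, 0.1677, 0.2627]
orientation: [-1.426, 1.053, 1.426]
wrist_force: [-0.1, 0.1, -0.3]
gripper_width: 0.0853
```

Run:
```python
from h import *
s=st(); a=shot('wrist','w12')[1]; b=shot('side','s12')[1]
pair(a,b[90:290,180:360],'w12b')
```

```text
t 27.6 pos [560.7 167.7 262.7] x [-0. -0. -1.] jaw yaw -162.8 F [-0.1  0.1 -0.3] w 85.3
```

View pics/w12b.png

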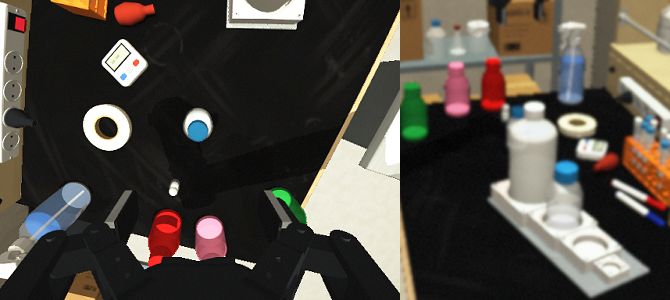

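The large bottle stands in its socket. The medium bottle is centred near the tool, so I descend partway and check.

>>> {"op": "play_rows", "data": {
  "motion": [
    [[0,0,-25],[0,0,0]],
    [[0,0,-60],[0,0,0]],
    [[0,0,-95],[0,0,0]],
    [[0,0,-130],[0,0,0]],
    [[0,0,-155],[0,0,0]],
    [[0,0,-170],[0,0,0]],
    [[0,0,-170],[0,0,0]],
    [[0,0,-170],[0,0,0]]
  ]
}}

```text
time_s: 28.5
position: [0.5614, 0.1656, 0.0934]
orientation: [-1.424, 1.054, 1.423]
wrist_force: [0.3, 0.3, 0.3]
gripper_width: 0.0858
```

Run:
```python
from h import *
s=st(); ci,im=shot('wrist','w13')
x0,y0=190,140
o=cv2.resize(im[y0:y0+140,x0:x0+130],None,fx=4.2,fy=4.2,interpolation=cv2.INTER_CUBIC)
p=s['position']
for t in np.arange(0,6.28,.08):
    q=(proj(ci,(p[0]+.0175*np.cos(t),p[1]+.0175*np.sin(t),.105))-[x0-.5,y0-.5])*4.2; cv2.circle(o,tuple(int(v) for v in q),1,(0,0,255),-1)
cv2.imwrite('pics/w13z.png',o)
```

```text
t 28.5 pos [561.4 165.6  93.4] x [ 0.001 -0.    -1.   ] jaw yaw -163.0 F [0.3 0.3 0.3] w 85.8
```

View pics/w13z.png

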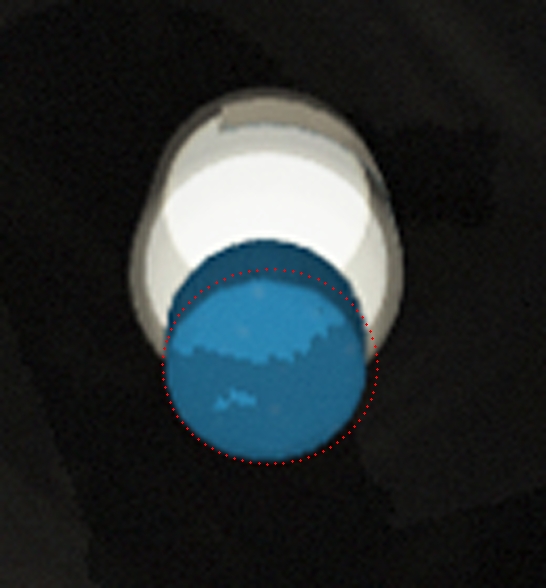

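>>> {"op": "play_rows", "data": {
  "motion": [
    [[1,1,-12],[0,0,0]],
    [[1,1,-24],[0,0,0]],
    [[1,1,-36],[0,0,0]],
    [[1,1,-47],[0,0,0]],
    [[1,1,-53],[0,0,0]],
    [[1,1,-55],[0,0,0]],
    [[1,1,-55],[0,0,0]],
    [[1,1,-55],[0,0,0]]
  ]
}}

```text
time_s: 29.35
position: [0.5622, 0.1678, 0.0381]
orientation: [-1.425, 1.053, 1.424]
wrist_force: [-0.2, -0.3, 0.7]
gripper_width: 0.0855
```

>>> {"op": "play_rows", "data": {
  "motion": [
    [[0,0,0],[0,0,0]],
    [[0,0,0],[0,0,0]],
    [[0,0,0],[0,0,0]],
    [[0,0,0],[0,0,0]],
    [[0,0,0],[0,0,0]],
    [[0,0,0],[0,0,0]],
    [[0,0,0],[0,0,0]],
    [[0,0,0],[0,0,0]]
  ],
  "gripper": -1
}}

```text
time_s: 30.15
position: [0.5619, 0.1676, 0.0382]
orientation: [-1.425, 1.053, 1.425]
wrist_force: [-1.3, -0.6, 5.6]
gripper_width: 0.0329
```

Run:
```python
from h import *
s=st()
a=shot('wrist','w14')[1];b=shot('side','s14')[1]
pair(a[100:384,100:420],b[80:200,200:330],'w14b')
```

```text
t 30.15 pos [561.9 167.6  38.2] x [ 0.  0. -1.] jaw yaw -163.0 F [-1.3 -0.6  5.6] w 32.9
```

View pics/w14b.png

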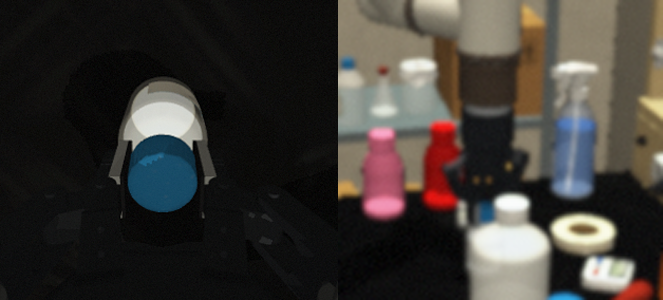

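>>> {"op": "play_rows", "data": {
  "motion": [
    [[0,0,10],[0,0,0]],
    [[0,0,30],[0,0,0]],
    [[0,0,60],[0,0,0]],
    [[0,0,95],[0,0,0]],
    [[0,0,135],[0,0,0]],
    [[0,0,175],[0,0,0]],
    [[0,0,215],[0,0,0]],
    [[2,-20,253],[0,0,0]]
  ]
}}

```text
time_s: 31.05
position: [0.5634, 0.1489, 0.292]
orientation: [-1.426, 1.052, 1.427]
wrist_force: [0.7, 0.0, -2.0]
gripper_width: 0.0331
```

>>> {"op": "play_rows", "data": {
  "motion": [
    [[2,-40,5],[0,0,0]],
    [[4,-80,5],[0,0,0]],
    [[5,-120,5],[0,0,0]],
    [[6,-160,5],[0,0,0]],
    [[7,-200,5],[0,0,0]],
    [[8,-240,5],[0,0,0]],
    [[9,-280,5],[0,0,0]],
    [[10,-320,5],[0,0,0]]
  ]
}}

```text
time_s: 31.85
position: [0.5733, -0.1738, 0.2951]
orientation: [-1.424, 1.053, 1.426]
wrist_force: [-0.1, -0.3, -2.4]
gripper_width: 0.0334
```

>>> {"op": "play_rows", "data": {
  "motion": [
    [[1,-40,0],[0,0,0]],
    [[2,-75,0],[0,0,0]],
    [[2,-100,0],[0,0,0]],
    [[2,-110,0],[0,0,0]],
    [[2,-112,0],[0,0,0]],
    [[2,-112,0],[0,0,0]],
    [[2,-112,0],[0,0,0]],
    [[2,-112,0],[0,0,0]]
  ]
}}

```text
time_s: 32.65
position: [0.576, -0.2833, 0.296]
orientation: [-1.426, 1.052, 1.426]
wrist_force: [-0.5, 0.1, -1.4]
gripper_width: 0.0329
```

Run:
```python
from h import *
s=st()
```

```text
t 32.65 pos [ 576.  -283.3  296. ] x [ 0.  0. -1.] jaw yaw -162.9 F [-0.5  0.1 -1.4] w 32.9
```

>>> {"op": "play_rows", "data": {
  "motion": [
    [[0,-1,-15],[0,0,0]],
    [[0,-1,-45],[0,0,0]],
    [[0,-1,-80],[0,0,0]],
    [[0,-1,-115],[0,0,0]],
    [[0,-1,-150],[0,0,0]],
    [[0,-1,-185],[0,0,0]],
    [[0,-1,-203],[0,0,0]],
    [[0,-1,-208],[0,0,0]]
  ]
}}

```text
time_s: 33.45
position: [0.5743, -0.2841, 0.0851]
orientation: [-1.421, 1.055, 1.43]
wrist_force: [-0.0, -0.2, -0.5]
gripper_width: 0.0332
```

```bash
cat >> h.py <<'E'
def ov(ci,im,rng,k,items):
    x0,x1,y0,y1=rng; o=cv2.resize(im[y0:y1,x0:x1],None,fx=k,fy=k,interpolation=cv2.INTER_CUBIC)
    for p,z,D,col in items:
        for t in np.arange(0,6.28,.08):
            q=proj(ci,[p[0]+D/2*np.cos(t),p[1]+D/2*np.sin(t),z]); cv2.circle(o,(int((q[0]-x0+.5)*k),int((q[1]-y0+.5)*k)),1,col,-1)
    return o
E
python3 - <<'E'
from h import *
s=st(); ci,a=shot('wrist','w15'); cs,b=shot('side','s15')
p0=s['position']
it=[((.5756,-.286),.035,.069,(0,0,255)),((.5936,-.3453),.027,.036,(0,0,255)),((p0[0],p0[1]-.0015),p0[2]-.0382,.056,(0,255,0))]
pair(ov(cs,b,(240,360,180,300),5,it),ov(ci,a,(190,320,30,330),3,it),'w15b',560)
E
```

```text
t 33.45 pos [ 574.3 -284.1   85.1] x [-0.005  0.002 -1.   ] jaw yaw -162.9 F [-0.  -0.2 -0.5] w 33.2
```

View pics/w15b.png

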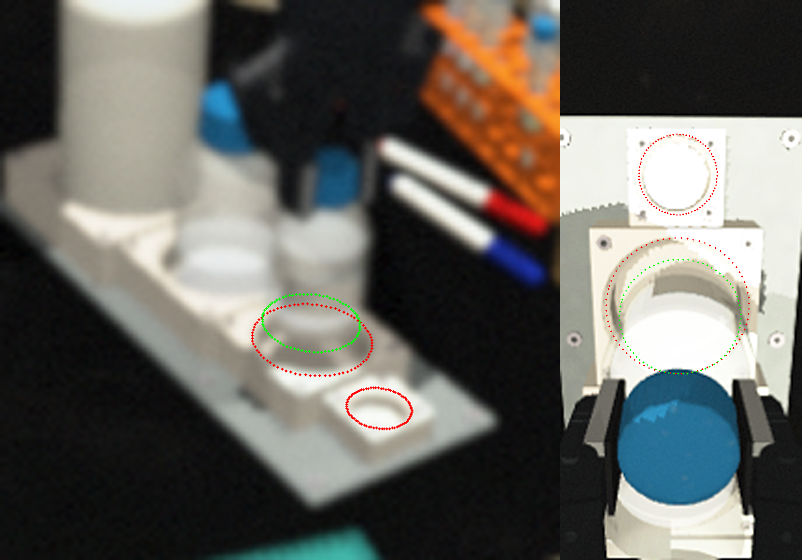

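>>> {"op": "play_rows", "data": {
  "motion": [
    [[0,0,-5],[0,0,0]],
    [[0,0,-10],[0,0,0]],
    [[0,0,-15],[0,0,0]],
    [[0,0,-20],[0,0,0]],
    [[0,0,-24],[0,0,0]],
    [[0,0,-27],[0,0,0]],
    [[0,0,-28],[0,0,0]],
    [[0,0,-28],[0,0,0]]
  ]
}}

```text
time_s: 34.35
position: [0.5757, -0.2855, 0.0595]
orientation: [-1.425, 1.054, 1.425]
wrist_force: [0.6, -0.2, -1.0]
gripper_width: 0.0332
```

>>> {"op": "play_rows", "data": {
  "motion": [
    [[0,0.5,-1],[0,0,0]],
    [[0,0.5,-2],[0,0,0]],
    [[0,0.5,-3],[0,0,0]],
    [[0,0.5,-4],[0,0,0]],
    [[0,0.5,-5],[0,0,0]],
    [[0,0.5,-6],[0,0,0]],
    [[0,0.5,-7],[0,0,0]],
    [[0,0.5,-7],[0,0,0]]
  ]
}}

```text
time_s: 35.15
position: [0.5757, -0.2849, 0.0525]
orientation: [-1.424, 1.054, 1.425]
wrist_force: [-0.7, 0.4, -1.5]
gripper_width: 0.0331
```

>>> {"op": "play_rows", "data": {
  "motion": [
    [[0,0,-0.5],[0,0,0]],
    [[0,0,-1],[0,0,0]],
    [[0,0,-1.5],[0,0,0]],
    [[0,0,-2],[0,0,0]],
    [[0,0,-2],[0,0,0]],
    [[0,0,-2],[0,0,0]],
    [[0,0,-2],[0,0,0]],
    [[0,0,-2],[0,0,0]]
  ]
}}

```text
time_s: 35.95
position: [0.5759, -0.2851, 0.0512]
orientation: [-1.425, 1.054, 1.424]
wrist_force: [-0.8, -0.8, 2.9]
gripper_width: 0.0331
```

The medium bottle touched down at the expected height. I release it and go to the vial.

>>> {"op": "play_rows", "data": {
  "motion": [
    [[0,0,0],[0,0,0]],
    [[0,0,0],[0,0,0]],
    [[0,0,0],[0,0,0]],
    [[0,0,0],[0,0,0]],
    [[0,0,0],[0,0,0]],
    [[0,0,0],[0,0,0]],
    [[0,0,5],[0,0,0]],
    [[0,0,20],[0,0,0]]
  ],
  "gripper": 1
}}

```text
time_s: 36.75
position: [0.5746, -0.2845, 0.0695]
orientation: [-1.422, 1.055, 1.428]
wrist_force: [-0.1, 0.5, 0.3]
gripper_width: 0.0852
```

>>> {"op": "play_rows", "data": {
  "motion": [
    [[0,0,30],[0,0,0]],
    [[0,0,65],[0,0,0]],
    [[0,0,105],[0,0,0]],
    [[0,0,145],[0,0,0]],
    [[0,0,180],[0,0,0]],
    [[0,30,195],[0,0,0]],
    [[0,70,195],[0,0,0]],
    [[0,115,195],[0,0,0]]
  ]
}}

```text
time_s: 37.55
position: [0.5758, -0.1694, 0.2669]
orientation: [-1.425, 1.053, 1.421]
wrist_force: [-0.2, 0.3, -1.0]
gripper_width: 0.0853
```

>>> {"op": "play_rows", "data": {
  "motion": [
    [[0,45,0],[0,0,0]],
    [[-1,90,0],[0,0,0]],
    [[-2,135,0],[0,0,0]],
    [[-3,180,0],[0,0,0]],
    [[-4,225,0],[0,0,0]],
    [[-5,270,0],[0,0,0]],
    [[-6,315,0],[0,0,0]],
    [[-7,360,0],[0,0,0]]
  ]
}}

```text
time_s: 38.35
position: [0.5684, 0.1919, 0.2665]
orientation: [-1.425, 1.053, 1.424]
wrist_force: [0.0, -1.3, -0.2]
gripper_width: 0.0855
```

>>> {"op": "play_rows", "data": {
  "motion": [
    [[0,45,0],[0,0,0]],
    [[0,90,0],[0,0,0]],
    [[0,120,-20],[0,0,0]],
    [[0,131,-60],[0,0,0]],
    [[0,131,-100],[0,0,0]],
    [[0,131,-120],[0,0,0]],
    [[0,131,-120],[0,0,0]],
    [[0,131,-120],[0,0,0]]
  ]
}}

```text
time_s: 39.15
position: [0.5695, 0.3213, 0.1468]
orientation: [-1.426, 1.052, 1.424]
wrist_force: [0.1, -0.2, 1.0]
gripper_width: 0.0851
```

Run:
```python
from h import *
s=st(); ci,a=shot('wrist','w16'); cs,b=shot('side','s16')
p=s['position']
pair(a,b[90:290,200:360],'w16b')
cv2.imwrite('pics/w16z.png',ov(ci,a,(220,290,150,240),6,[(p[:2],.044,.018,(0,0,255))]))
```

```text
t 39.15 pos [569.5 321.3 146.8] x [ 0.001  0.    -1.   ] jaw yaw -162.9 F [ 0.1 -0.2  1. ] w 85.1
```

View pics/w16b.png

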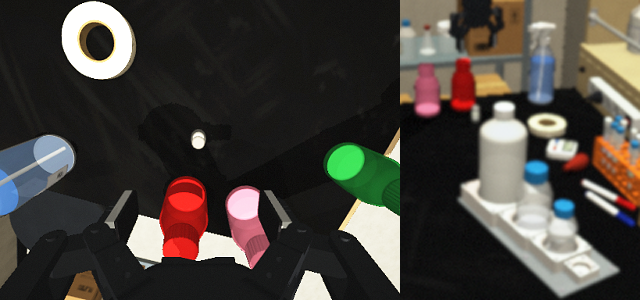

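View pics/w16z.png

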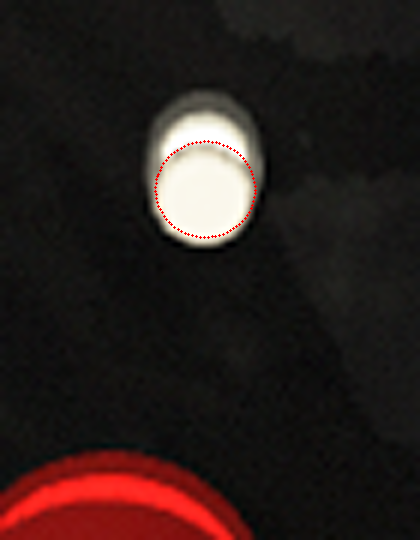

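The vial is about 1.5 mm to +y of the tool axis. I grip it with the tool 3 mm to the -y side, for clearance to the medium cap later.

>>> {"op": "play_rows", "data": {
  "motion": [
    [[0.5,-1.5,-25],[0,0,0]],
    [[0.5,-1.5,-55],[0,0,0]],
    [[0.5,-1.5,-85],[0,0,0]],
    [[0.5,-1.5,-110],[0,0,0]],
    [[0.5,-1.5,-125],[0,0,0]],
    [[0.5,-1.5,-130],[0,0,0]],
    [[0.5,-1.5,-130],[0,0,0]],
    [[0.5,-1.5,-130],[0,0,0]]
  ]
}}

```text
time_s: 40.05
position: [0.5704, 0.3204, 0.0175]
orientation: [-1.425, 1.05, 1.423]
wrist_force: [0.0, -0.2, 0.4]
gripper_width: 0.0851
```

Run:
```python
from h import *
s=st(); ci,a=shot('wrist','w17'); cs,b=shot('side','s17')
p=s['position']
pair(a[100:384,60:450],b[120:200,200:300],'w17b')
cv2.imwrite('pics/w17z.png',ov(ci,a,(215,295,190,290),5,[(p[:2],.044,.018,(0,0,255))]))
```

```text
t 40.05 pos [570.4 320.4  17.5] x [ 0.003  0.002 -1.   ] jaw yaw -162.9 F [ 0.  -0.2  0.4] w 85.1
```

View pics/w17b.png

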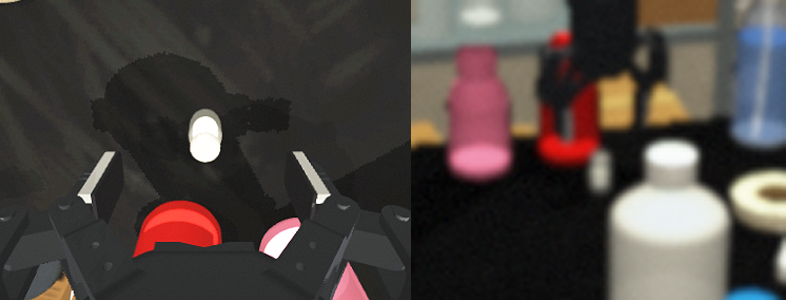

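View pics/w17z.png

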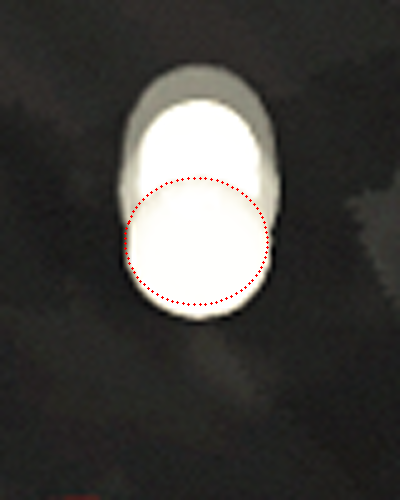

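>>> {"op": "play_rows", "data": {
  "motion": [
    [[0,0,-6],[0,0,0]],
    [[0,0,-12],[0,0,0]],
    [[0,0,-17],[0,0,0]],
    [[0,0,-21],[0,0,0]],
    [[0,0,-23],[0,0,0]],
    [[0,0,-23],[0,0,0]],
    [[0,0,-23],[0,0,0]],
    [[0,0,-23],[0,0,0]]
  ]
}}

```text
time_s: 40.95
position: [0.5695, 0.3197, -0.0071]
orientation: [-1.425, 1.053, 1.424]
wrist_force: [0.8, -0.3, 0.8]
gripper_width: 0.0854
```

>>> {"op": "play_rows", "data": {
  "motion": [
    [[0,0,0],[0,0,0]],
    [[0,0,0],[0,0,0]],
    [[0,0,0],[0,0,0]],
    [[0,0,0],[0,0,0]],
    [[0,0,0],[0,0,0]],
    [[0,0,0],[0,0,0]],
    [[0,0,0],[0,0,0]],
    [[0,0,0],[0,0,0]]
  ],
  "gripper": -1
}}

```text
time_s: 41.75
position: [0.5695, 0.3197, -0.0071]
orientation: [-1.425, 1.053, 1.424]
wrist_force: [-0.3, -0.6, 2.1]
gripper_width: 0.0159
```

Run:
```python
from h import *
s=st(); ci,a=shot('wrist','w18'); cs,b=shot('side','s18')
pair(a[130:384,130:380],b[110:190,210:300],'w18b',400)
```

```text
t 41.75 pos [569.5 319.7  -7.1] x [ 0.  0. -1.] jaw yaw -163.0 F [-0.3 -0.6  2.1] w 15.9
```

View pics/w18b.png

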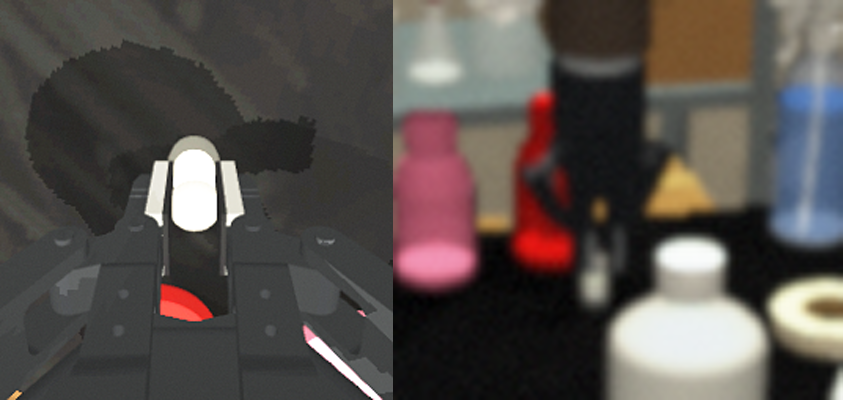

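>>> {"op": "play_rows", "data": {
  "motion": [
    [[0,0,8],[0,0,0]],
    [[0,0,25],[0,0,0]],
    [[0,0,55],[0,0,0]],
    [[0,0,95],[0,0,0]],
    [[0,0,135],[0,0,0]],
    [[0,0,175],[0,0,0]],
    [[0,0,215],[0,0,0]],
    [[0,-20,255],[0,0,0]]
  ]
}}

```text
time_s: 42.65
position: [0.5687, 0.3006, 0.2493]
orientation: [-1.426, 1.052, 1.427]
wrist_force: [0.2, 0.9, 0.3]
gripper_width: 0.0158
```

>>> {"op": "play_rows", "data": {
  "motion": [
    [[2,-40,5],[0,0,0]],
    [[4,-85,5],[0,0,0]],
    [[6,-130,5],[0,0,0]],
    [[8,-175,5],[0,0,0]],
    [[10,-220,5],[0,0,0]],
    [[12,-265,5],[0,0,0]],
    [[14,-310,5],[0,0,0]],
    [[16,-355,5],[0,0,0]]
  ]
}}

```text
time_s: 43.45
position: [0.5846, -0.0572, 0.2532]
orientation: [-1.425, 1.053, 1.425]
wrist_force: [0.8, 0.6, -0.5]
gripper_width: 0.0156
```

>>> {"op": "play_rows", "data": {
  "motion": [
    [[2,-45,0],[0,0,0]],
    [[4,-90,0],[0,0,0]],
    [[6,-135,0],[0,0,0]],
    [[7,-180,0],[0,0,0]],
    [[8,-225,0],[0,0,0]],
    [[9,-265,0],[0,0,0]],
    [[9,-288,0],[0,0,0]],
    [[9,-293,0],[0,0,0]]
  ]
}}

```text
time_s: 44.25
position: [0.5933, -0.351, 0.2519]
orientation: [-1.421, 1.056, 1.424]
wrist_force: [-0.3, 0.5, 0.1]
gripper_width: 0.0157
```

>>> {"op": "play_rows", "data": {
  "motion": [
    [[0,0,-20],[0,0,0]],
    [[0,0,-50],[0,0,0]],
    [[0,0,-90],[0,0,0]],
    [[0,0,-130],[0,0,0]],
    [[0,0,-165],[0,0,0]],
    [[0,0,-185],[0,0,0]],
    [[0,0,-190],[0,0,0]],
    [[0,0,-190],[0,0,0]]
  ]
}}

```text
time_s: 45.05
position: [0.5943, -0.3478, 0.0626]
orientation: [-1.425, 1.054, 1.426]
wrist_force: [-0.4, 0.5, 0.3]
gripper_width: 0.0152
```

Run:
```python
from h import *
s=st(); ci,a=shot('wrist','w19'); cs,b=shot('side','s19')
p=s['position']
v=(p[0]-.0008,p[1]+.0027)
it=[((.5936,-.3453),.027,.036,(0,0,255)),(v,p[2]+.0071,.023,(0,255,0)),((.5756,-.286),.118,.034,(255,0,0))]
print(v,p[2]+.0071)
pair(ov(cs,b,(270,370,170,310),4,it),ov(ci,a,(200,310,120,330),3,it),'w19b',560)
```

```text
t 45.05 pos [ 594.3 -347.8   62.6] x [-0.001  0.    -1.   ] jaw yaw -162.9 F [-0.4  0.5  0.3] w 15.2
(np.float64(0.5934791545059008), np.float64(-0.3450764794189556)) 0.06969945253262186
```

View pics/w19b.png

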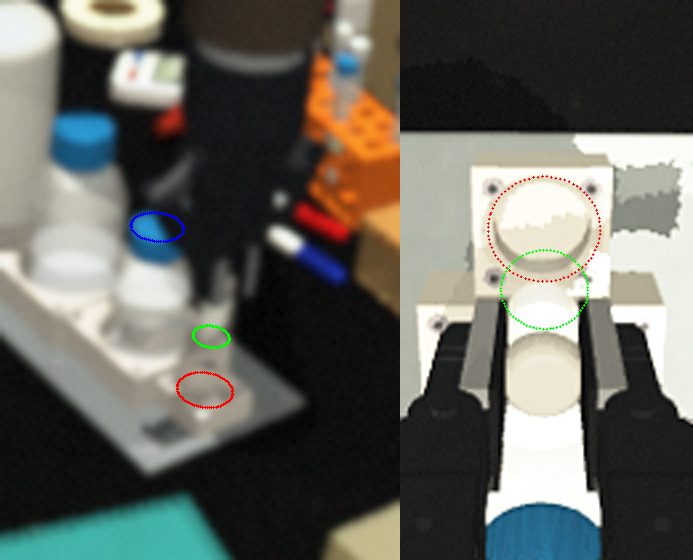

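>>> {"op": "play_rows", "data": {
  "motion": [
    [[0,0,-8],[0,0,0]],
    [[0,0,-16],[0,0,0]],
    [[0,0,-24],[0,0,0]],
    [[0,0,-31],[0,0,0]],
    [[0,0,-36],[0,0,0]],
    [[0,0,-39],[0,0,0]],
    [[0,0,-40],[0,0,0]],
    [[0,0,-40],[0,0,0]]
  ]
}}

```text
time_s: 45.95
position: [0.5944, -0.3485, 0.0227]
orientation: [-1.425, 1.054, 1.425]
wrist_force: [-0.4, 0.3, 0.2]
gripper_width: 0.0154
```

Run:
```python
from h import *
s=st(); ci,a=shot('wrist','w20'); cs,b=shot('side','s20')
p=s['position']
v=(p[0]-.0008,p[1]+.0027)
it=[((.5936,-.3453),.027,.036,(0,0,255)),(v,p[2]+.0071,.023,(0,255,0))]
print(v,p[2]+.0071)
pair(ov(cs,b,(270,370,170,310),4,it),ov(ci,a,(200,310,120,330),3,it),'w20b',560)
```

```text
t 45.95 pos [ 594.4 -348.5   22.7] x [-0. -0. -1.] jaw yaw -163.0 F [-0.4  0.3  0.2] w 15.4
(np.float64(0.5935634920107966), np.float64(-0.34578047837958076)) 0.029750897895811743
```

View pics/w20b.png

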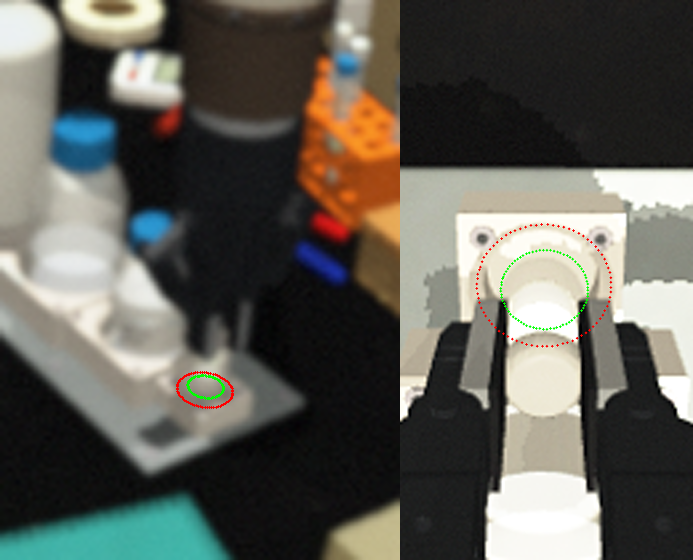

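>>> {"op": "play_rows", "data": {
  "motion": [
    [[0,0,-2],[0,0,0]],
    [[0,0,-4],[0,0,0]],
    [[0,0,-6],[0,0,0]],
    [[0,0,-8],[0,0,0]],
    [[0,0,-10],[0,0,0]],
    [[0,0,-11],[0,0,0]],
    [[0,0,-12],[0,0,0]],
    [[0,0,-12],[0,0,0]]
  ]
}}

```text
time_s: 46.85
position: [0.5942, -0.3484, 0.0105]
orientation: [-1.425, 1.054, 1.425]
wrist_force: [0.3, 0.1, 0.0]
gripper_width: 0.0155
```

>>> {"op": "play_rows", "data": {
  "motion": [
    [[0,0,-1],[0,0,0]],
    [[0,0,-2],[0,0,0]],
    [[0,0,-3],[0,0,0]],
    [[0,0,-3.5],[0,0,0]],
    [[0,0,-4],[0,0,0]],
    [[0,0,-4.5],[0,0,0]],
    [[0,0,-4.5],[0,0,0]],
    [[0,0,-4.5],[0,0,0]]
  ]
}}

```text
time_s: 47.65
position: [0.5943, -0.3484, 0.0062]
orientation: [-1.425, 1.054, 1.425]
wrist_force: [-0.0, -0.1, 0.3]
gripper_width: 0.0154
```

>>> {"op": "play_rows", "data": {
  "motion": [
    [[0,0,-0.3],[0,0,0]],
    [[0,0,-0.6],[0,0,0]],
    [[0,0,-1],[0,0,0]],
    [[0,0,-1],[0,0,0]],
    [[0,0,-1],[0,0,0]],
    [[0,0,-1],[0,0,0]],
    [[0,0,-1],[0,0,0]],
    [[0,0,-1],[0,0,0]]
  ]
}}

```text
time_s: 48.45
position: [0.5943, -0.3484, 0.0052]
orientation: [-1.425, 1.054, 1.425]
wrist_force: [0.1, -0.0, -0.1]
gripper_width: 0.0158
```

>>> {"op": "play_rows", "data": {
  "motion": [
    [[0,0,-0.3],[0,0,0]],
    [[0,0,-0.6],[0,0,0]],
    [[0,0,-0.9],[0,0,0]],
    [[0,0,-1],[0,0,0]],
    [[0,0,-1],[0,0,0]],
    [[0,0,-1],[0,0,0]],
    [[0,0,-1],[0,0,0]],
    [[0,0,-1],[0,0,0]]
  ]
}}

```text
time_s: 49.25
position: [0.5944, -0.3486, 0.0049]
orientation: [-1.425, 1.054, 1.424]
wrist_force: [-1.8, 0.5, 5.3]
gripper_width: 0.0157
```

Run:
```python
from h import *
s=st(); ci,a=shot('wrist','w21'); cs,b=shot('side','s21')
pair(b[170:310,260:380],a[150:350,190:320],'w21b',500)
```

```text
t 49.25 pos [ 594.4 -348.6    4.9] x [ 0. -0. -1.] jaw yaw -163.0 F [-1.8  0.5  5.3] w 15.7
```

View pics/w21b.png

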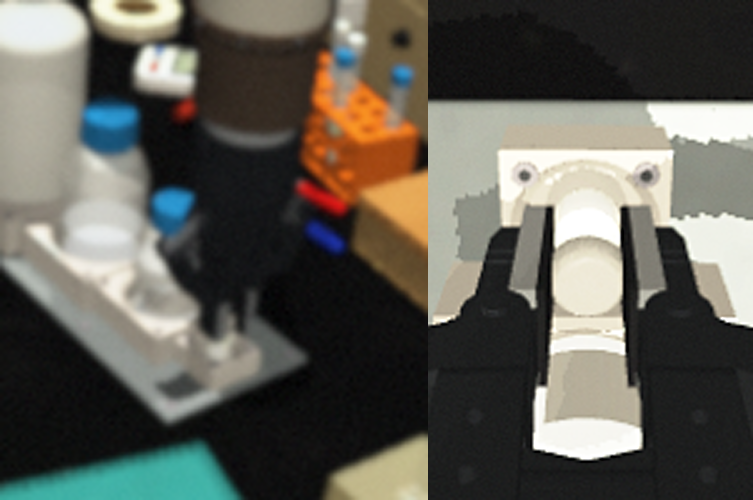

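Touchdown is at exactly the expected floor height. I release and retreat.

>>> {"op": "play_rows", "data": {
  "motion": [
    [[0,0,0.5],[0,0,0]],
    [[0,0,0.5],[0,0,0]],
    [[0,0,0.5],[0,0,0]],
    [[0,0,0.5],[0,0,0]],
    [[0,0,0.5],[0,0,0]],
    [[0,0,0.5],[0,0,0]],
    [[0,0,5],[0,0,0]],
    [[0,0,15],[0,0,0]]
  ],
  "gripper": 1
}}

```text
time_s: 50.15
position: [0.5936, -0.3482, 0.0188]
orientation: [-1.423, 1.054, 1.426]
wrist_force: [-0.1, 0.4, -0.2]
gripper_width: 0.0852
```

>>> {"op": "play_rows", "data": {
  "motion": [
    [[0,0,20],[0,0,0]],
    [[0,0,50],[0,0,0]],
    [[0,0,90],[0,0,0]],
    [[0,0,130],[0,0,0]],
    [[0,0,170],[0,0,0]],
    [[0,0,210],[0,0,0]],
    [[0,10,250],[0,0,0]],
    [[0,30,290],[0,0,0]]
  ]
}}

```text
time_s: 50.95
position: [0.5936, -0.319, 0.3119]
orientation: [-1.424, 1.055, 1.422]
wrist_force: [1.4, 0.4, -1.2]
gripper_width: 0.0853
```

>>> {"op": "play_rows", "data": {
  "motion": [
    [[-20,40,0],[0,0,0]],
    [[-40,80,0],[0,0,0]],
    [[-60,125,0],[0,0,0]],
    [[-80,170,0],[0,0,0]],
    [[-90,190,0],[0,0,0]],
    [[-90,190,0],[0,0,0]],
    [[-90,190,0],[0,0,0]],
    [[-90,190,0],[0,0,0]]
  ]
}}

```text
time_s: 51.75
position: [0.5046, -0.129, 0.3095]
orientation: [-1.425, 1.054, 1.424]
wrist_force: [0.3, -0.6, -0.2]
gripper_width: 0.0849
```

Run:
```python
from h import *
s=st(); ci,a=shot('wrist','w22'); cs,b=shot('side','s22'); 
cv2.imwrite('pics/s22z.png',cv2.resize(b[110:310,190:390],None,fx=3,fy=3,interpolation=cv2.INTER_CUBIC))
cv2.imwrite('pics/w22z.png',cv2.resize(a[:,110:400],None,fx=1.5,fy=1.5,interpolation=cv2.INTER_CUBIC))
```

```text
t 51.75 pos [ 504.6 -129.   309.5] x [ 0.001 -0.    -1.   ] jaw yaw -163.0 F [ 0.3 -0.6 -0.2] w 84.9
```

View pics/s22z.png

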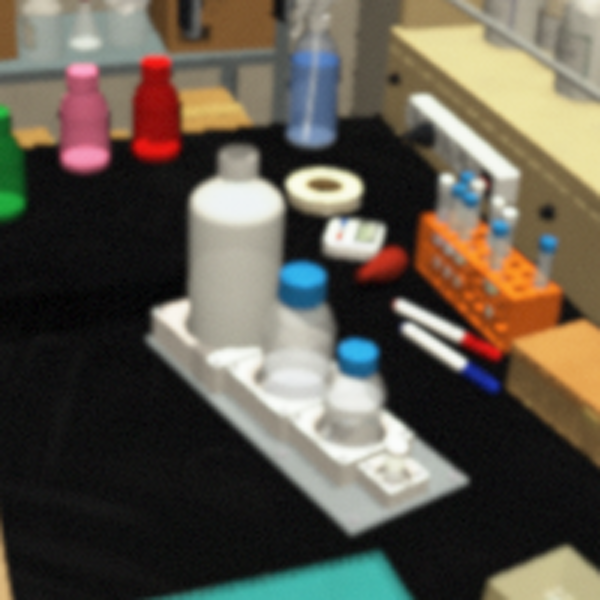

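View pics/w22z.png

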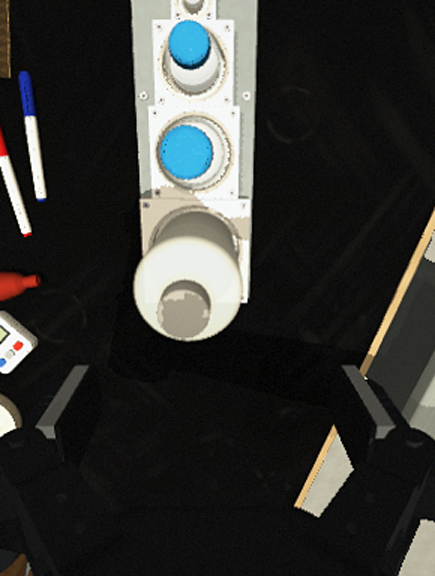

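>>> {"op": "play_rows", "data": {
  "motion": [
    [[0,-20,0],[0,0,0]],
    [[0,-50,0],[0,0,0]],
    [[0,-90,0],[0,0,0]],
    [[0,-120,0],[0,0,0]],
    [[0,-130,0],[0,0,0]],
    [[0,-130,0],[0,0,0]],
    [[0,-130,0],[0,0,0]],
    [[0,-130,0],[0,0,0]]
  ]
}}

```text
time_s: 52.65
position: [0.5044, -0.2576, 0.3093]
orientation: [-1.425, 1.053, 1.425]
wrist_force: [-0.6, 0.5, 0.1]
gripper_width: 0.0853
```

Run:
```python
from h import *
s=st(); ci,a=shot('wrist','w23'); cs,b=shot('side','s23')
V=(.5936,-.3455)
it=[(V,.056,.018,(0,0,255)),(V,.012,.023,(0,255,0)),((.5756,-.2855),.118,.033,(0,0,255)),((.5518,-.2039),.151,.042,(0,0,255))]
print([proj(ci,(*V,.05)),proj(cs,(*V,.05))])
u=proj(ci,(*V,.05)).astype(int)
pair(ov(cs,b,(260,360,190,290),5,it),ov(ci,a,(u[0]-50,u[0]+60,max(0,u[1]-45),u[1]+105),4,it),'w23b',420)
```

```text
t 52.65 pos [ 504.4 -257.6  309.3] x [ 0.  0. -1.] jaw yaw -162.9 F [-0.6  0.5  0.1] w 85.3
[array([214.42136068,  82.89300753]), array([321.65300534, 259.94217292])]
```

View pics/w23b.png

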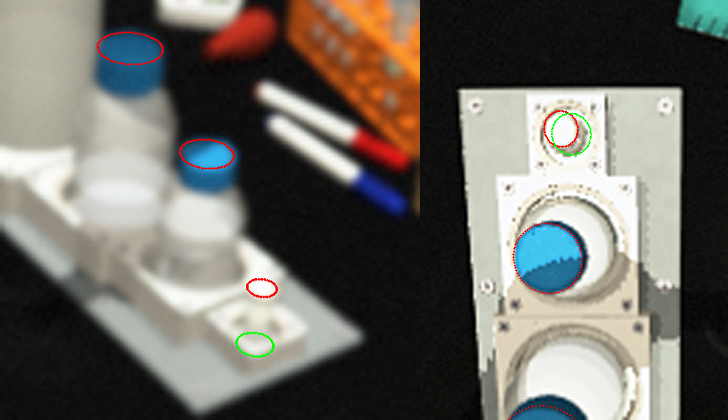

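The cap outlines of all three glass bottles match the upright, fully-down prediction in both views. One last check covers the wash bottle and the bystanders, then I hand in.

Run:
```python
from h import *
cs=camera_info('side'); b=cv2.imread('pics/s22.png')
o=ov(cs,b,(200,350,140,240),5,[((.519,-.1004),.229,.038,(0,0,255)),((.519,-.1004),.192,.091,(0,0,255))])
d=cv2.absdiff(cv2.imread('pics/s23.png'),cv2.imread('pics/s0.png') if False else cv2.imread('pics/side0.png'))[150:205,282:325]; print('timer/tape mean diff',d.mean(),d.max())
cv2.imwrite('pics/fin.png',o)
```

```text
timer/tape mean diff 10.604369274136715 221
```

View pics/fin.png

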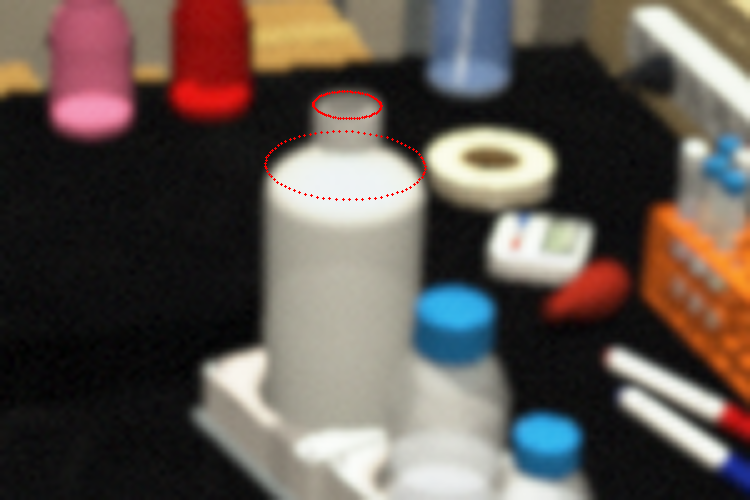

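The wash bottle fits. The difference figure probably includes other things in that region, so I compare the timer and tape directly.

Run:
```python
from h import *
for n in ('side0','s22'):
    im=cv2.imread(f'pics/{n}.png'); h=cv2.cvtColor(im,cv2.COLOR_BGR2HSV); m=np.zeros(im.shape[:2],bool); m[162:200,284:322]=1
    print(n,blobs((h[...,2]>120)&(h[...,1]<90)&m,30))
```

```text
side0 [(np.int32(525), [302.0, 180.2], [285, 166, 33, 31])]
s22 [(np.int32(534), [302.0, 180.2], [285, 166, 33, 31])]
```

The timer and tape are unchanged, so I hand in.

```bash
python3 -c "
from bench import workorder
print(workorder.sign_off())"
```

```text
the job is handed in; nothing more can be done
None
```

All four bottles are in their own sockets, tallest to shortest, and the job was handed in at about 53 s on the robot clock. I placed them in the order wash bottle, large, medium, vial. Each was lowered until it touched the socket floor at the expected height (under 6 N) and then released.

- **Final checks:** in the side view, and in the wrist view for the glass bottles, the tops lined up with where upright, fully seated bottles should be. The gripper was well clear of everything.
- **Timer and tape:** they were in the same place before and after. A first image-difference check over that area was inconclusive, but a direct mask comparison gave the same position and outline.
- **Look-alikes:** I did not touch the green, pink and red bottles.
- **What disagreed:** the fingertips are really about 35 mm above the reported TCP. Because of this, the first grasp closed on nothing just above the wash bottle's cap, without disturbing it. I corrected for this using the cameras from then on.

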